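Clear the stand, dock the portafilters and dosing cup, switch the warmer on

ROBOT

A 6-joint arm with a two-finger parallel gripper is mounted at the origin on the work surface. World frame = base frame: x ahead of the robot, y to its left, z up, the work surface at z = 0. Lengths are in m, angles in rad, forces in N, time in s.
With the tool pointing down it reaches from about 0.2 to 0.875 m from the base axis. Payload 3.4 kg.
Tool frame: the origin (TCP) lies on the centre line of the jaws, within the pads' length; the fingertips stand env.finger_overhang ahead of it and the grasp point (between the pads) is the TCP (env.finger_overhang is the distance from the TCP to the fingertips, in m); z points along the fingers, y is the line along which they close (so a half turn about z gives the same grasp; the last joint's range is limited). The gripper opens to 94 mm and grips with 3 to 60 N. Pads are 16 mm wide; open, the fingers measure 119 mm over their backs; the gripper's body (75 mm by 177 mm) begins 78 mm behind the grasp point.
Start: joints at [-1.232, 0.276, 1.505, -0, 1.361, -0.121], TCP at [0.255, -0.515, 0.224] pointing down, gripper open.
Joint ranges: [-2.89, 2.89], [-0.75, 2.08], [0.22, 2.7], [-1.18, 4.32], [0.11, 2.71], [-2.7, 2.7]. Speed limits (rad/s): [2.57, 2.57, 3.14, 3.14, 3.14, 3.14].

INTERFACE

Orientations are given as a rotation vector (axis times angle).
In Python, from workcell import state, get_image, camera_info, env gives the robot as it stands.
- The arm moves only by the shell command python3 -m handwheel 'ROWS' [FORCE]. ROWS is text: rows parted by semicolons, each of 7 numbers parted by spaces: the opening, from 0 (shut) to 1 (fully open), then the shift along the tool's x, y, z in cm, then the turn, a rotation vector about the tool's x, y, z in degrees. In form: hand dx dy dz wx wy wz; .... A call has 1 to 12 rows; each row is the pose to reach, as a shift and turn from the pose commanded when the call began, along the tool's axes at that moment; what a row does not reach only later rows make up. A row lasts 1/8 s, in which the tool goes at most 62.5 mm and 10.7 degrees, less where a joint would pass 70% of its speed; a pose out of reach is approached as far as the arm can. A call with a gripper value outside its range is refused whole. The fingers move at their own pace and stop on an object; FORCE is the grip in N (left out, the last holds). Time passes only in rows, so rows that repeat a pose let the fingers close. It gives the time, the measured TCP pose, the force, the opening and the grip force at its end, in the units of the state.
- state(): the state, without advancing time (a new reading comes with each control period).
- get_image(name): name is "scene" or "top" or "wrist"; returns the picture (384x512x3 uint8, blue, green, red); there is no depth.
- camera_info(name): a dict with "fovy" (degrees; the focal length in pixels is half the picture's height over the tangent of half this angle, whatever the lens; pixels are square), "cx", "cy" (the principal point, pixels), "D" ([k1, k2, p1, p2, k3] as OpenCV has them; the pictures are not rectified), "world_from_camera" (4x4, takes a point from camera to world coordinates); the wrist camera has in their place "tool_from_camera" (4x4, takes a point from camera to tool coordinates, whose origin is the TCP and whose axes are the flange's). Camera axes: x right, y down, z forward; pixel columns grow to the right and rows downward; lengths in m; the calibration is good to about 2 mm. A picture is of the moment at which its call begins: read the wrist's pose just before it. camera_info takes no time and is no camera call.
- env.close_job(): hands the job in; it is judged then, once.
The state is a dict: "clock": time; "joints": joint angles; "joint_velocities": joint speeds; "effort": joint torques, N m; "tcp_pos": TCP position; "tcp_rot": TCP orientation; "contact_force": force on the tool from outside, world axes, zero at the start; "moment": the same for the moment, N m; "finger_gap": finger opening in m; "grasp_force": force on a finger pad.
Only numpy, scipy, OpenCV 4.12 (cv2) and the standard library are available. Lean on these libraries where they do the work, as an engineer would, in place of code of your own. Each camera call takes 0.05 s, during which the arm holds its last target. There are 200 camera calls.

TASK

Get the coffee bar ready: move the blue espresso cup out of the dosing cup's stand to the middle of the cork coaster, set the steel dosing cup upright in that stand with its orange tab pointing at the yellow mark, and seat every portafilter fully home in the dock cradle of its own colour (head in the collar, handle between the posts). Only then turn the dock's knob clockwise until it clicks over to on, at the green dot. Leave everything else on the counter where it is.

Things in the scene. Friction and masses are not known exactly. Their poses are not given: they have to be found in the camera images.
- pf_red: portafilter, red handle, 219 mm long, lying basket-up (may be absent). Origin: underside centre of its round head (68 mm wide, 34 tall); z up, x from handle to head. Towards -x: flat-sided neck 16 mm wide (x -34 to -70, z 8 to 28 mm), centre of mass and grip at x -53; then round handle 28 mm thick (x -70 to -185, axis 14 mm up). Head and handle both rest at z = 0
- pf_red_neck (a point): middle of the neck of the red portafilter: on its x axis at -53 mm, 18 mm above its underside; same axes
- cradle_red: red cradle on the dock, fixed; flat floor level with its origin, 30 mm above the counter. C-shaped collar, inside radius 37, 12 mm high, open to -x, takes the head; two posts 22 mm high, 34 mm apart, at x -105 to -135 mm, take the handle. A seated portafilter has the cradle's origin and axes. Cradles stand 95 mm apart, order varies
- pf_blue: portafilter, blue handle, 219 mm long, lying basket-up (may be absent). Origin: underside centre of its round head (68 mm wide, 34 tall); z up, x from handle to head. Towards -x: flat-sided neck 16 mm wide (x -34 to -70, z 8 to 28 mm), centre of mass and grip at x -53; then round handle 28 mm thick (x -70 to -185, axis 14 mm up). Head and handle both rest at z = 0
- pf_blue_neck (a point): middle of the neck of the blue portafilter: on its x axis at -53 mm, 18 mm above its underside; same axes
- cradle_blue: blue cradle on the dock, fixed; flat floor level with its origin, 30 mm above the counter. C-shaped collar, inside radius 37, 12 mm high, open to -x, takes the head; two posts 22 mm high, 34 mm apart, at x -105 to -135 mm, take the handle. A seated portafilter has the cradle's origin and axes. Cradles stand 95 mm apart, order varies
- pf_yellow: portafilter, yellow handle, 219 mm long, lying basket-up (may be absent). Origin: underside centre of its round head (68 mm wide, 34 tall); z up, x from handle to head. Towards -x: flat-sided neck 16 mm wide (x -34 to -70, z 8 to 28 mm), centre of mass and grip at x -53; then round handle 28 mm thick (x -70 to -185, axis 14 mm up). Head and handle both rest at z = 0
- pf_yellow_neck (a point): middle of the neck of the yellow portafilter: on its x axis at -53 mm, 18 mm above its underside; same axes
- cradle_yellow: yellow cradle on the dock, fixed; flat floor level with its origin, 30 mm above the counter. C-shaped collar, inside radius 37, 12 mm high, open to -x, takes the head; two posts 22 mm high, 34 mm apart, at x -105 to -135 mm, take the handle. A seated portafilter has the cradle's origin and axes. Cradles stand 95 mm apart, order varies
- cup: steel dosing cup, open at the top, 58 mm across, 50 tall, wall 3 mm, 150 g, with one orange tab (12 mm wide, 7 thick, 34 mm up) that sticks out 16 mm from its side along x. Origin: centre of its underside; z up
- cup_tab (a point): outer end of the cup's orange tab: 44 mm from the cup's axis, 34 mm above its underside
- cup_stand: round black stand of the dosing cup, fixed, 112 mm across; floor 12 mm above the counter, ringed by eight grey stops 10 mm high that leave a 64 mm circle for the cup. Origin: centre of its underside; x points to its yellow mark
- stand_mark (a point): yellow mark on the rim of the cup stand, 44 mm from its axis, 12 mm above the counter; the cup's tab must point at it
- stray_cup: blue espresso cup without handle, 60 mm across at the rim, 48 at the foot, 55 tall, 150 g, left standing in the dosing cup's stand. Origin: centre of its underside; z up
- coaster: round cork coaster, fixed, 84 mm across, 5 mm thick. Origin: centre of its underside
- knob (a joint): black power knob of the warming dock, rad: 0 = off, 1.25 = on; positive is clockwise seen from above. An over-centre detent holds it against either stop (0 and 1.25) with 0.15 N m, pushes it back below half way (0.62) and snaps it over beyond
- knob_grip (a point): grip point of that knob, on its vertical axis, 67 mm above the counter; turns with it. Its grip bar runs along this frame's x, 44 mm long, 14 wide, from 25 mm below this point to 7 above; the white line on it lies towards -x and points at the green dot when on
- warmer: warming dock, fixed grey box 240 x 380 mm, 30 mm high, that carries the three cradles and the knob. Origin: underside, below the row of cradles, level with the middle one (cradle origins at x = 70, y = -95, 0, 95 mm); x is the cradles' x; the knob's axis is at x = -20, y = -195 mm
- pitcher: small aluminium milk jug with a handle, 68 mm wide, 75 tall, a bystander: leave it alone. Origin: centre of its underside
- tamper: dark steel tamper standing on its 58 mm foot, 83 mm tall, a bystander: leave it alone. Origin: centre of its underside
- espresso_a: white espresso cup, 66 mm wide, 55 tall, a bystander: leave it alone. Origin: centre of its underside
- brush: small cleaning brush with wooden handle, 170 mm long, lying flat, a bystander: leave it alone. Origin: its middle, underside
- jar: amber jar with black lid, 70 mm wide, 90 tall, a bystander: leave it alone. Origin: centre of its underside
- espresso_b: second white espresso cup, 66 mm wide, 55 tall, a bystander: leave it alone. Origin: centre of its underside
Not all that is in view belongs to the job. What is meant by the coaster is not pink, and is the larger of those in its own colour.

How it is judged:
By the outcome, as a careful person would: the job done as asked, in the order asked, and still so for the second after the job is handed in, with the robot touching nothing.
Of pf_red, pf_blue, pf_yellow only 2 to 3 are there at a start; the rules pass over those that are not, and their reading is None.
At some moment in a run one of pf_red, pf_blue, pf_yellow may be knocked a few centimetres aside while the robot is not near it.
It also fails if it takes over 210 s, if anything falls off the work surface, if the arm or the gripper's body presses on something with over 40 N, if the wrist force passes 120 N, or if a joint passes its speed limit or range.

## Working session

There is one attempt and no reset: what is moved stays moved. The work goes in short steps, Python scripts to look and compute and a shell command to move; the robot and the scene stay as the last step left them, time stands still between calls to the robot, and variables do not carry over. Pictures are saved under pics/ and viewed, at most 14 in all, crops included, and the job is handed in when it is done.

```bash
mkdir -p pics; ls
python3 - <<'E'
from workcell import state,get_image,camera_info,env
import cv2,numpy as np
for n in("top","scene"):
    cv2.imwrite(f"pics/{n}0.png",get_image(n))
for n in("top","scene","wrist"): print(n,camera_info(n))
print(env.finger_overhang,state())
E
```

```text
pics
top {'fovy': 47.44145980821394, 'cx': 258.299282608135, 'cy': 188.49075780392656, 'D': array([-0.04199393,  0.        ,  0.        ,  0.        ,  0.        ]), 'world_from_camera': array([[ 2.57196119e-02, -9.76214608e-01,  2.15275499e-01,
         2.39065763e-01],
       [-9.99664150e-01, -2.58002917e-02,  2.43572686e-03,
        -1.20292381e-03],
       [ 3.17637853e-03, -2.15265845e-01, -9.76550320e-01,
         1.62623596e+00],
       [ 0.00000000e+00,  0.00000000e+00,  0.00000000e+00,
         1.00000000e+00]])}
scene {'fovy': 42.35401953010062, 'cx': 244.41931918361698, 'cy': 192.8624898806905, 'D': array([-0.06315837,  0.        ,  0.        ,  0.        ,  0.        ]), 'world_from_camera': array([[ 0.21591641,  0.71873961, -0.66090353,  1.55119464],
       [ 0.97627437, -0.14755594,  0.15847904, -0.22049005],
       [ 0.01638492, -0.6794414 , -0.73354681,  1.19080512],
       [ 0.        ,  0.        ,  0.        ,  1.        ]])}
wrist {'fovy': 71.20386062860385, 'cx': 252.06193948441404, 'cy': 188.0961434526066, 'D': array([0.00488625, 0.        , 0.        , 0.     
[... 379 characters left out ...]
}
0.019 {'clock': 0.1, 'joints': array([-1.23199965e+00,  2.76490184e-01,  1.50596055e+00,  1.37980510e-05,
        1.36069862e+00, -1.20994525e-01]), 'joint_velocities': array([ 0.00054212, -0.00183001, -0.00245556, -0.00065526,  0.00129994,
       -0.00031923]), 'effort': array([ 2.41749192e-03, -4.05455697e+01, -2.37779582e+01,  7.02100899e-02,
        2.98193260e-02, -5.03716808e-05]), 'tcp_pos': array([ 0.25501102, -0.514845  ,  0.22373325]), 'tcp_rot': array([-3.05743078e+00, -7.15535786e-01,  2.44576261e-04]), 'contact_force': array([-0.06542233, -0.24551513, -0.69213174]), 'moment': array([-0.03802558, -0.04031957, -0.00439871]), 'grasp_force': 0.0, 'finger_gap': 0.09417609598760171}
```

Run:
```python
import cv2
for n in("top","scene"):
    a=cv2.imread(f"pics/{n}0.png"); cv2.imwrite(f"pics/{n}0b.png",cv2.resize(a,(800,600),interpolation=cv2.INTER_CUBIC))
```

```text
(no output)
```

View pics/top0b.png

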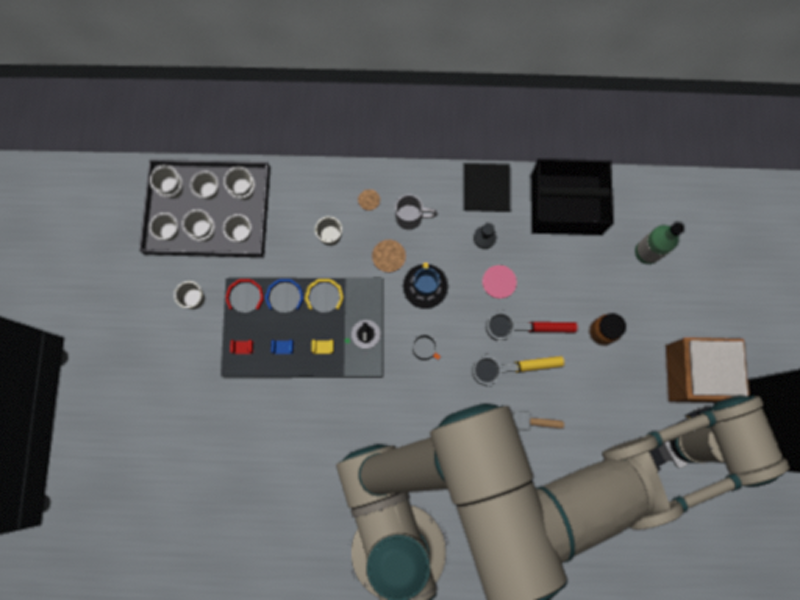

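View pics/scene0b.png

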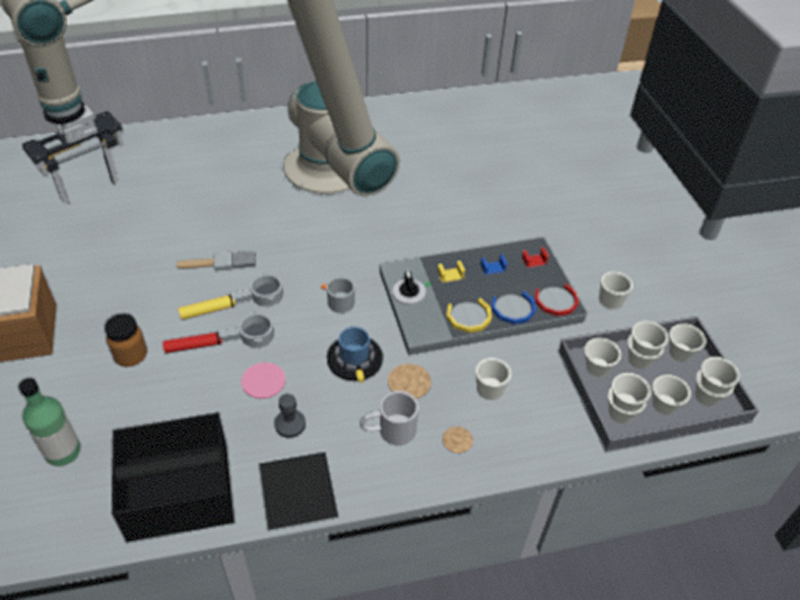

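The blue portafilter is absent; red and yellow lie on the right. In the top view (800x600), the coaster candidates are cork at (389,256), cork at (369,200) and pink at (500,281). The larger cork at (389,256) fits. Next I'll get rough positions.

```bash
cat > h.py <<'E'
import cv2,numpy as np
from scipy.spatial.transform import Rotation as Ro
from workcell import state,get_image,camera_info,env
def snap(name,file=None):
    s=state(); im=get_image(name); c=camera_info(name)
    if name=="wrist":
        T=np.eye(4);T[:3,:3]=Ro.from_rotvec(s["tcp_rot"]).as_matrix();T[:3,3]=s["tcp_pos"]
        W=T@c["tool_from_camera"]
    else: W=c["world_from_camera"]
    f=192/np.tan(np.radians(c["fovy"]/2))
    K=np.array([[f,0,c["cx"]],[0,f,c["cy"]],[0,0,1]])
    if file:
        cv2.imwrite(file,im); np.savez(file+".npz",W=W,K=K,D=c["D"])
    return im,(W,K,c["D"])
def load(file):
    z=np.load(file+".npz"); return cv2.imread(file),(z["W"],z["K"],z["D"])
def cast(cam,px,z):
    W,K,D=cam
    p=cv2.undistortPoints(np.float64(px).reshape(-1,1,2),K,D).reshape(-1,2)
    d=np.c_[p,np.ones(len(p))]@W[:3,:3].T
    o=W[:3,3]
    return (o+d*((z-o[2])/d[:,2])[:,None])[:,:2]
def proj(cam,P):
    W,K,D=cam
    M=np.linalg.inv(W); return cv2.projectPoints(np.float64(P).reshape(-1,1,3),cv2.Rodrigues(M[:3,:3])[0],M[:3,3],K,D)[0].reshape(-1,2)
def go(x,y,z,yaw,flip=False):
    """tool down, closing line (tool y) at world angle yaw deg (mod 180); prints shift cm & turn deg"""
    s=state();R=Ro.from_rotvec(s["tcp_rot"]).as_matrix()
    best=[]
    for k in(0,180):
        a=np.radians(yaw+k); Y=np.array([np.cos(a),np.sin(a),0]);Z=np.array([0,0,-1.])
        T=np.c_[np.cross(Y,Z),Y,Z]; rv=Ro.from_matrix(R.T@T).as_rotvec(degrees=True); best.append(rv)
    best.sort(key=np.linalg.norm); rv=best[1 if flip else 0]
    d=R.T@(np.array([x,y,z])-s["tcp_pos"])*100
    print("shift cm",d.round(2),"turn",rv.round(1),"q6",s["joints"][5].round(2),"yaw now",np.degrees(np.arctan2(R[1,1],R[0,1])).round(1),"t",round(s["clock"],1))
def st():
    s=state();print("t",round(s["clock"],2),"p",s["tcp_pos"].round(4),"F",s["contact_force"].round(1),"gap",round(s["finger_gap"],4),"g",round(float(s["grasp_force"]),1),"q",s["joints"].round(2))
E
python3 - <<'E'
from h import *
im=cv2.imread("pics/top0.png");c=camera_info("top");f=192/np.tan(np.radians(c["fovy"]/2))
cam=(c["world_from_camera"],np.array([[f,0,c["cx"]],[0,f,c["cy"]],[0,0,1]]),c["D"])
L=dict(stand=(427,287,.012),mark=(426,265,.012),stray=(426,279,.055),coaster=(389,256,.005),cup=(424,346,.05),tab=(437,356,.034),redhead=(500,326,.034),redend=(577,328,.014),yelhead=(487,370,.034),yelend=(564,362,.014),cr=(243,296,.03),cb=(284,296,.03),cy=(325,296,.03),knob=(366,332,.067),dockTL=(226,278,.03),dockTR=(383,278,.03),dockBR=(383,377,.03),jar=(609,327,.09),tamper=(486,236,.05),pitcher=(409,211,.075))
for k,(u,v,z) in L.items(): print(k,cast(cam,[(u/1.5625,v/1.5625)],z)[0].round(3))
hsv=cv2.cvtColor(im,cv2.COLOR_BGR2HSV)
go(.52,-.13,.35,90)
E
```

```text
stand [ 0.615 -0.053]
mark [ 0.67 -0.05]
stray [ 0.624 -0.049]
coaster [0.693 0.041]
cup [ 0.465 -0.048]
tab [ 0.445 -0.079]
redhead [ 0.52  -0.227]
redend [ 0.523 -0.415]
yelhead [ 0.415 -0.197]
yelend [ 0.44  -0.382]
cr [0.577 0.387]
cb [0.58  0.289]
cy [0.582 0.191]
knob [0.492 0.087]
dockTL [0.62  0.432]
dockTR [0.63  0.053]
dockBR [0.393 0.046]
jar [ 0.514 -0.47 ]
tamper [ 0.736 -0.192]
pitcher [ 0.786 -0.005]
shift cm [ 40.83 -22.75 -12.58] turn [-0.1  0.  26.3] q6 -0.12 yaw now -63.7 t 0.1
```

```bash
python3 -m handwheel '1 40.8 -22.7 -12.6 0 0 26.3;1 40.8 -22.7 -12.6 0 0 26.3;1 40.8 -22.7 -12.6 0 0 26.3;1 40.8 -22.7 -12.6 0 0 26.3;1 40.8 -22.7 -12.6 0 0 26.3;1 40.8 -22.7 -12.6 0 0 26.3;1 40.8 -22.7 -12.6 0 0 26.3;1 40.8 -22.7 -12.6 0 0 26.3;1 40.8 -22.7 -12.6 0 0 26.3;1 40.8 -22.7 -12.6 0 0 26.3;1 40.8 -22.7 -12.6 0 0 26.3;1 40.8 -22.7 -12.6 0 0 26.3'
python3 - <<'E'
from h import *
st(); im,cam=snap("wrist","pics/w1.png"); cv2.imwrite("pics/w1b.png",cv2.resize(im,(800,600),interpolation=cv2.INTER_CUBIC))
E
```

```text
clock: 1.6
tcp_pos: [0.5194, -0.1319, 0.3502]
tcp_rot: [3.142, -0.002, -0.001]
contact_force: [0.5, -0.4, 0.2]
finger_gap: 0.094
grasp_force: 0.0
t 1.6 p [ 0.5194 -0.1319  0.3502] F [ 0.5 -0.4  0.2] gap 0.094 g 0.0 q [-0.38  0.17  1.34 -0.    1.63  1.19]
```

View pics/w1b.png

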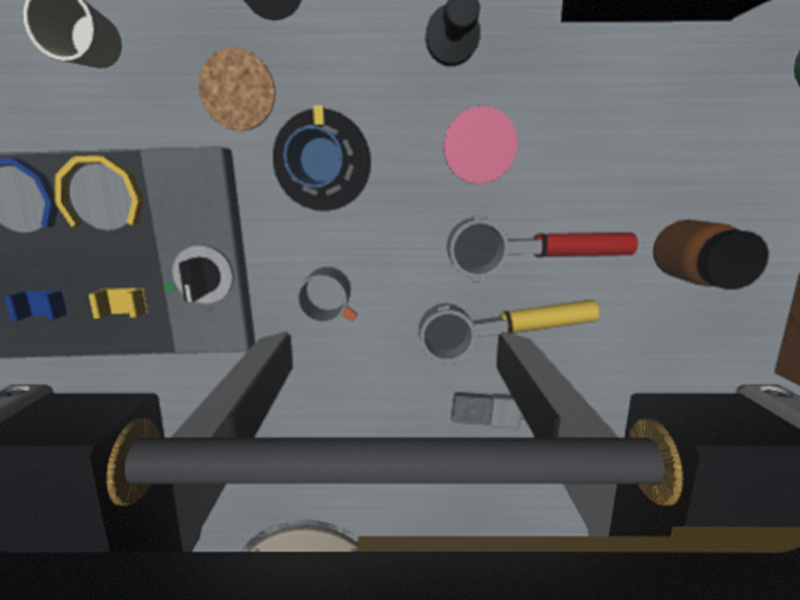

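```bash
cat >> h.py <<'E'
def mask(im,lo,hi,roi=None):
    h=cv2.cvtColor(im,cv2.COLOR_BGR2HSV); m=cv2.inRange(h,np.array(lo),np.array(hi))
    if roi:
        z=np.zeros_like(m);x0,y0,x1,y1=roi;z[y0:y1,x0:x1]=m[y0:y1,x0:x1];m=z
    return m
def big(m):
    c=max(cv2.findContours(m,cv2.RETR_EXTERNAL,cv2.CHAIN_APPROX_NONE)[0],key=cv2.contourArea); return c.reshape(-1,2).astype(float)
def circ(P):
    A=np.c_[2*P,np.ones(len(P))]; s=np.linalg.lstsq(A,(P**2).sum(1),rcond=None)[0]
    return s[:2],np.sqrt(s[2]+s[:2]@s[:2])
def show(cam,c,n,z):
    o,r=circ(cast(cam,c,z)); print(n,o.round(4),"r",r.round(4)); return o
E
python3 - <<'E'
from h import *
im,cam=load("pics/w1.png")
hsv=cv2.cvtColor(im,cv2.COLOR_BGR2HSV)
for n,(u,v) in dict(coast=(236,90),stand=(285,190),grey=(400,400),blue=(320,160),bluerim=(290,160),mark=(319,115),tab=(349,314),red=(590,244),yel=(550,316),green=(169,287),steel=(475,246),cuprim=(305,292),dock=(210,320)).items(): print(n,hsv[int(v/1.5625),int(u/1.5625)])
E
```

```text
coast [ 13 101 121]
stand [105  20  51]
grey [102  19 132]
blue [106 112 123]
bluerim [109  50  41]
mark [ 25 152 203]
tab [  9 164 169]
red [  1 177 151]
yel [ 24 153 197]
green [ 67 135 119]
steel [111  26  69]
cuprim [110  13  57]
dock [103  22 105]
```

```bash
cat >> h.py <<'E'
def tabmark(im,cam,roi,lo,hi,z):
    c=np.argwhere(mask(im,lo,hi,roi))[:,::-1].mean(0); return cast(cam,[c],z)[0]
def handle(im,cam,lo,hi,roi=None):
    m=mask(im,lo,hi,roi); c=big(m); P=cast(cam,c,.014)
    (o,_,_)=cv2.minAreaRect(P.astype(np.float32)*1000); o=np.array(o)/1000
    q=P-P.mean(0); d=np.linalg.svd(q)[2][0]
    return o,d,np.ptp(q@d),np.ptp(q@[-d[1],d[0]]),P
E
python3 - <<'E'
from h import *
im,cam=load("pics/w1.png")
S=1.5625
r=lambda *a:tuple(int(v/S) for v in a)
show(cam,big(mask(im,(5,50,60),(20,255,255),r(180,30,290,140))),"coaster",.005)
show(cam,big(mask(im,(5,50,60),(20,255,255),r(180,30,290,140))),"coaster z0",.0)
dk=mask(im,(0,0,0),(180,255,75),r(262,95,382,220))
# close holes; stand
show(cam,cv2.convexHull(big(dk).astype(np.float32)).reshape(-1,2),"stand",.012)
print("mark",tabmark(im,cam,r(300,95,340,130),(20,100,100),(32,255,255),.012))
print("tab",tabmark(im,cam,r(330,300,370,330),(5,100,80),(18,255,255),.034))
b=mask(im,(95,60,30),(120,255,255),r(262,95,382,220)); c=big(b)
cup=mask(im,(0,0,0),(180,255,90),r(290,255,356,330))
for n,lo,hi in(("red",(0,120,60),(5,255,255)),("yel",(20,100,80),(32,255,255))):
    o,d,l,w,_=handle(im,cam,lo,hi,r(500,220,645,340)); print(n,o,d,np.degrees(np.arctan2(d[1],d[0])),l,w)
show(cam,c,"bluehull",.055+.012)
H=[("redhead",478,246,.034),("yelhead",446,331,.034),("stray rim",313,156,.067),("strayfoot",321,158,.016),("cup rim",325,293,.05)]
for n,u,v,z in H: print(n,cast(cam,[(u/S,v/S)],z)[0].round(4))
crop=im[55:225,150:300]; 
vis=np.hstack([cv2.resize(im[50:220,155:305],(600,600*170//150)[:2],interpolation=cv2.INTER_CUBIC)])
cv2.imwrite("pics/w1c.png",cv2.resize(im[30:220,110:300],(600,600),interpolation=cv2.INTER_CUBIC))
E
```

```text
coaster [0.6926 0.0415] r 0.0409
coaster z0 [0.6936 0.0432] r 0.0413
stand [ 0.6174 -0.05  ] r 0.0548
mark [ 0.6655436  -0.04859279]
tab [ 0.44300008 -0.07892123]
red [ 0.52323419 -0.36636981] [0.00199502 0.99999801] 89.88569353473186 0.1069413984018992 0.026075569511813185
yel [ 0.43368689 -0.33008289] [-0.13779996  0.99046008] 97.92055954835 0.10753413882186208 0.028267782588752913
bluehull [ 0.6186 -0.0511] r 0.03
redhead [ 0.5233 -0.2284]
yelhead [ 0.4206 -0.1951]
stray rim [ 0.6191 -0.0513]
strayfoot [ 0.6199 -0.0507]
cup rim [ 0.4722 -0.0543]
```

View pics/w1c.png

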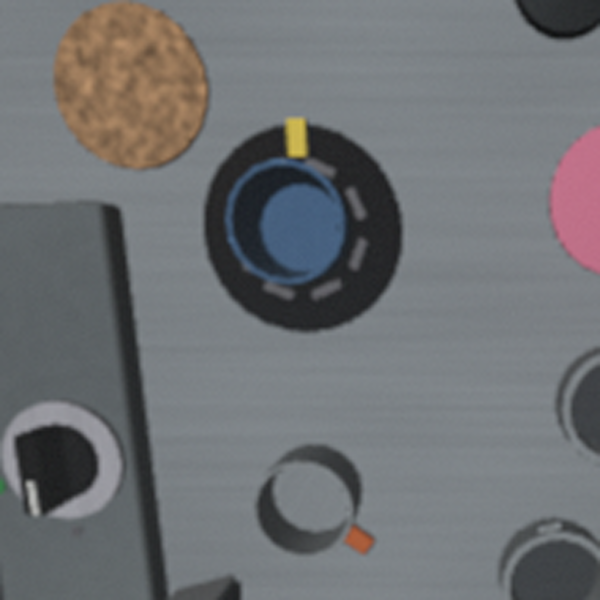

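The stray cup's rim radius of 30 mm and the coaster's radius of 41 mm match the description, so the larger cork is confirmed. Picking the stray cup now.

Run:
```python
from h import *
go(.619,-.051,.12,-90);go(.619,-.051,.05,-90)
```

```text
shift cm [ 9.96 -8.09 23.02] turn [ 0.   0.  -0.1] q6 1.19 yaw now -90.1 t 1.6
shift cm [ 9.96 -8.09 30.02] turn [ 0.   0.  -0.1] q6 1.19 yaw now -90.1 t 1.6
```

```bash
python3 -m handwheel '1 10 -8.1 10 0 0 0;1 10 -8.1 17 0 0 0;1 10 -8.1 23 0 0 0;1 10 -8.1 23 0 0 0;1 10 -8.1 27 0 0 0;1 10 -8.1 30 0 0 0;1 10 -8.1 30 0 0 0;1 10 -8.1 30 0 0 0;0.5 10 -8.1 30 0 0 0;0.5 10 -8.1 30 0 0 0;0.5 10 -8.1 30 0 0 0;0.5 10 -8.1 30 0 0 0' 12; python3 -m handwheel '0.5 0 0 0 0 0 0;0.5 0 0 0 0 0 0;0.5 0 0 -3 0 0 0;0.5 0 0 -6 0 0 0;0.5 0 0 -8 0 0 0;0.5 0 0 -8 0 0 0' 12
python3 - <<'E'
from h import *
st();go(.693,.0415,.12,-90); im,cam=snap("wrist","pics/w2.png")
E
```

```text
clock: 3.15
tcp_pos: [0.6201, -0.0498, 0.0508]
tcp_rot: [3.141, 0.001, 0.001]
contact_force: [-0.2, -1.1, 1.1]
finger_gap: 0.0581
grasp_force: 12.0
clock: 3.9
tcp_pos: [0.6209, -0.0499, 0.1315]
tcp_rot: [3.141, 0.001, 0.004]
contact_force: [0.3, 1.0, -1.6]
finger_gap: 0.0579
grasp_force: 12.0
t 3.9 p [ 0.6209 -0.0499  0.1315] F [ 0.3  1.  -1.6] gap 0.0579 g 12.0 q [-0.19  0.41  1.54  0.    1.19  1.38]
shift cm [ 7.21 -9.13  1.17] turn [ 0.  -0.2  0. ] q6 1.38 yaw now -90.0 t 3.9
```

```bash
python3 -m handwheel '0.5 7.3 -9.1 0 0 0 0;0.5 7.3 -9.1 0 0 0 0;0.5 7.3 -9.1 1 0 0 0;0.5 7.3 -9.1 4 0 0 0;0.5 7.3 -9.1 7 0 0 0;0.5 7.3 -9.1 8 0 0 0;0.5 7.3 -9.1 8.7 0 0 0;0.5 7.3 -9.1 8.7 0 0 0;0.5 7.3 -9.1 8.7 0 0 0' 12; python3 -c "
from h import *
st()"
```

```text
clock: 5.08
tcp_pos: [0.6935, 0.041, 0.0442]
tcp_rot: [3.141, 0.001, 0.003]
contact_force: [0.1, -0.6, -1.4]
finger_gap: 0.058
grasp_force: 12.0
t 5.08 p [0.6935 0.041  0.0442] F [ 0.1 -0.6 -1.4] gap 0.058 g 12.0 q [-0.04  0.58  1.47 -0.    1.09  1.53]
```

```bash
python3 -m handwheel '0.5 0 0 0.1 0 0 0;0.5 0 0 0.1 0 0 0;0.9 0 0 0.1 0 0 0;0.9 0 0 0.1 0 0 0;0.9 0 0 0.1 0 0 0;0.9 0 0 -3 0 0 0;0.9 0 0 -9 0 0 0;0.9 -5 3 -15 0 0 0;0.9 -15 9 -18 0 0 0;0.9 -15 9 -18 0 0 0;0.9 -15 9 -18 0 0 0;0.9 -15 9 -18 0 0 0'
python3 - <<'E'
from h import *
st();im,cam=snap("wrist","pics/w3.png"); cv2.imwrite("pics/w3b.png",cv2.resize(im,(800,600),interpolation=cv2.INTER_CUBIC))
E
```

```text
clock: 6.58
tcp_pos: [0.5433, -0.049, 0.224]
tcp_rot: [-3.141, 0.001, -0.003]
contact_force: [0.2, 0.3, -0.2]
finger_gap: 0.0846
grasp_force: 0.0
t 6.58 p [ 0.5433 -0.049   0.224 ] F [ 0.2  0.3 -0.2] gap 0.0846 g 0.0 q [-0.22  0.23  1.57  0.    1.34  1.35]
```

View pics/w3b.png

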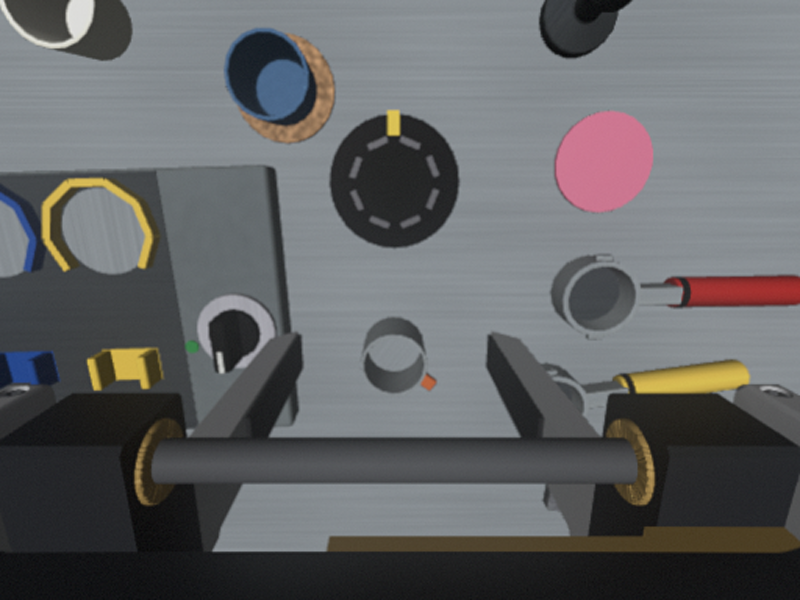

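Run:
```python
from h import *
im,cam=load("pics/w3.png");S=1.5625
r=lambda *a:tuple(int(v/S) for v in a)
g=cv2.cvtColor(im,cv2.COLOR_BGR2GRAY)
print(g[198:256,252]);print(g[225,225:282])
c=big(mask(im,(5,50,60),(20,255,255),r(200,20,345,150)))
c=big(mask(im,(95,60,30),(120,255,255),r(200,20,325,135)))
show(cam,c,"stray",.06)
P=cast(cam,c,.06); o,rr=circ(P); k=np.abs(np.linalg.norm(P-o,axis=1)-rr)<.0015; print("refit",circ(P[k]),k.mean())
h=cv2.convexHull(big(mask(im,(0,0,0),(180,255,75),r(325,90,465,255))).astype(np.float32)).reshape(-1,2)
for z in(0,.012): 
  P=cast(cam,h,z);o,rr=circ(P);k=np.abs(np.linalg.norm(P-o,axis=1)-rr)<.002;print("stand",z,circ(P[k]),k.mean())
st_=mask(im,(0,0,70),(180,60,140),r(345,130,445,235)); n,l,s,ce=cv2.connectedComponentsWithStats(st_)
for i in range(1,n):
    if s[i,4]>8: print(s[i,4],cast(cam,[ce[i]],.022)[0].round(4))
Q=np.array([cast(cam,[ce[i]],.022)[0] for i in range(1,n) if s[i,4]>8]); print("stops",circ(Q))
print("mark",tabmark(im,cam,r(370,100,420,140),(20,100,100),(32,255,255),.012))
print("tab",tabmark(im,cam,r(400,360,460,400),(5,100,80),(18,255,255),.034))
```

```text
[143 137 141 141 126  93  78  77  79  79  76  78  77  77  77  83 113 138
 138 140 137 140 139 140 140 140 139 139 139 138 138 137 138 139 140 138
 138 139 139 118  77  74  77  78  77  79  79  77  78  79  77  78  77 104
 133 137 136 138]
[140 139 138 141 140 140 125 113 128 125 112 127 138 137 137 139 136 138
 141 141 139 139 137 139 140 138 139 139 140 140 139 140 141 140 140 139
 139 139 140 141 141 141 140 136 134 128 106 115 141 142 143 141 142 142
 142 141 142]
stray [0.6891 0.0382] r 0.0304
refit (array([0.68934854, 0.03865547]), np.float64(0.030538585627867668)) 0.5269461077844312
stand 0 (array([ 0.61772418, -0.04948355]), np.float64(0.05655520645801955)) 1.0
stand 0.012 (array([ 0.61770293, -0.04949239]), np.float64(0.0547872859098225)) 1.0
11 [ 0.6564 -0.0119]
9 [ 0.657  -0.0865]
66 [ 0.6493 -0.0358]
64 [ 0.6497 -0.0622]
63 [ 0.6313 -0.081 ]
64 [ 0.6303 -0.0174]
60 [ 0.6039 -0.0179]
56 [ 0.605  -0.0815]
55 [ 0.5856 -0.0369]
58 [ 0.5861 -0.0631]
18 [ 0.5797 -0.0109]
12 [ 0.5788 -0.0876]
stops (array([ 0.6176187 , -0.04946419]), np.float64(0.04204675565642787))
mark [ 0.66562008 -0.04881521]
tab [ 0.44198451 -0.08074126]
```

Run:
```python
from h import *
im,cam=load("pics/w3.png");S=1.5625
r=lambda *a:tuple(int(v/S) for v in a)
c=big(mask(im,(95,60,30),(120,255,255),r(200,20,325,135)))
P=cast(cam,c,.06);o=np.array([.69,.04])
for _ in range(3):
    k=(P-o)@(o-cam[0][:2,3])>0; o,rr=circ(P[k])
print("stray far",o,rr)
m=(cv2.GaussianBlur(cv2.cvtColor(im,cv2.COLOR_BGR2GRAY),(3,3),0)<122).astype(np.uint8)*255
z=np.zeros_like(m);x0,y0,x1,y1=r(355,310,432,400);z[y0:y1,x0:x1]=m[y0:y1,x0:x1]
t=mask(im,(5,70,60),(18,255,255));z[cv2.dilate(t,np.ones((3,3)))>0]=0
h=cv2.convexHull(np.argwhere(z)[:,::-1].astype(np.float32)).reshape(-1,2)
print(r(355,310,432,400),h.min(0),h.max(0))
for zz,sg in((.05,1),(0.,-1)):
    P=cast(cam,h,zz);o=np.array([.468,-.052])
    for _ in range(4):
        k=(P-o)@(o-cam[0][:2,3])*sg>0.0; o,rr=circ(P[k])
    print("cup z",zz,o,rr,k.sum())
for rr in("red","yel"):pass
```

```text
stray far [0.69109767 0.04054014] 0.02872568231514137
(227, 198, 276, 256) [232. 202.] [272. 251.]
cup z 0.05 [ 0.46583919 -0.04873546] 0.0265552625048046 11
cup z 0.0 [ 0.46395712 -0.04913816] 0.029974437888481396 12
```

Run:
```python
from h import *
go(.465,-.049,.039,-36)
```

```text
shift cm [-7.91  0.05 18.42] turn [  0.   -0.1 -54. ] q6 1.35 yaw now -90.0 t 6.6
```

```bash
python3 -m handwheel '1 -7.9 0 5 0 0 -54;1 -7.9 0 8 0 0 -54;1 -7.9 0 8 0 0 -54;1 -7.9 0 10 0 0 -54;1 -7.9 0 10 0 0 -54;1 -7.9 0 12 0 0 -54;1 -7.9 0 15 0 0 -54;1 -7.9 0 18.4 0 0 -54;1 -7.9 0 18.4 0 0 -54;1 -7.9 0 18.4 0 0 -54;0.5 -7.9 0 18.4 0 0 -54;0.5 -7.9 0 18.4 0 0 -54' 15; python3 -m handwheel '0.5 0 0 0 0 0 0;0.5 0 0 0 0 0 0;0.5 0 0 0 0 0 0;0.5 0 0 -3 0 0 0;0.5 0 0 -7 0 0 0;0.5 0 0 -10 0 0 0;0.5 0 0 -10 0 0 0' 15
python3 - <<'E'
from h import *
st(); im,cam=snap("wrist","pics/w4.png"); cv2.imwrite("pics/w4b.png",im[150:384,130:400]);print(mask(im,(5,100,80),(18,255,255),(130,150,400,384)).sum()/255)
E
```

```text
clock: 8.12
tcp_pos: [0.4649, -0.049, 0.0404]
tcp_rot: [2.797, 1.427, 0.003]
contact_force: [0.1, 0.2, 0.4]
finger_gap: 0.0772
grasp_force: 0.0
clock: 9.0
tcp_pos: [0.4654, -0.0492, 0.141]
tcp_rot: [2.796, 1.426, 0.005]
contact_force: [0.8, 0.4, -3.1]
finger_gap: 0.0585
grasp_force: 15.0
t 9.0 p [ 0.4654 -0.0492  0.141 ] F [ 0.8  0.4 -3.1] gap 0.0585 g 15.0 q [-0.25  0.18  1.86 -0.    1.1   0.37]
71.0
```

View pics/w4b.png

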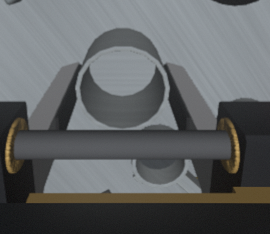

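Run:
```python
from h import *
im,cam=load("pics/w4.png")
z=.1006
print("rim",cast(cam,[(252,236)],z+.05), "tcp .4654 -.0492")
m=mask(im,(5,100,80),(18,255,255),(130,150,400,384));n,l,s,c=cv2.connectedComponentsWithStats(m);print(s[1:],c[1:])
print(proj(cam,[[.4654+.044*np.cos(np.radians(-126)),-.0492+.044*np.sin(np.radians(-126)),z+.034]]))
# top-camera tab
im,cam=snap("top"); m=mask(im,(5,120,80),(18,255,255),(240,180,310,260));n,l,s,c=cv2.connectedComponentsWithStats(m)
for i in range(1,n): print(s[i],cast(cam,[c[i]],z+.034))
im,cam=snap("scene","pics/s4.png"); m=mask(im,(5,120,80),(18,255,255));n,l,s,c=cv2.connectedComponentsWithStats(m)
for i in range(1,n): print(s[i],cast(cam,[c[i]],z+.034))
print(go(.6177,-.0495,.141,91))
```

```text
rim [[ 0.46756391 -0.04627984]] tcp .4654 -.0492
[[151 269   1   1   1]
 [353 271   1   1   1]
 [151 272   1   1   1]
 [358 272   1   1   1]
 [141 275   2   2   2]
 [152 274   1   1   1]
 [139 281   1   1   1]
 [135 311   1   1   1]
 [136 317   1   1   1]
 [361 320   1   1   1]
 [139 322   1   1   1]
 [386 337   1   1   1]
 [393 339   1   1   1]
 [397 341   1   1   1]
 [172 343   1   1   1]
 [365 343   1   1   1]
 [177 344   1   1   1]
 [183 344   1   1   1]
 [191 345   1   1   1]
 [195 344   1   1   1]
 [205 345   1   1   1]
 [226 344   1   1   1]
 [242 344   2   2   2]
 [249 344   1   1   1]
 [251 344   2   1   2]
 [257 345   1   1   1]
 [276 345   1   1   1]
 [283 344   1   1   1]
 [285 345   1   1   1]
 [290 345   1   1   1]
 [313 344   1   1   1]
 [194 346   1   1   1]
 [201 347   1   1   1]
 [213 346   2   2   2]
 [220 347   1   1   1]
 [240 347   1   1   1]
 [249 347   1   1   1]
 [261 347   1   1   1]
 [263 346   3   2   3]
 [345 346   1   1   1]
 [195 349   1   1   1]
 [199 349   1   1   1]
 [210 348   1   1   1]
 [212 349   1   1   1]
 [215 348   1   1   1]
 [228 349   1   
[... 1847 characters left out ...]
6.         349.        ]
 [328.         348.        ]
 [212.         351.        ]
 [233.         351.        ]
 [238.         351.        ]
 [249.5        350.        ]
 [302.         350.        ]
 [170.         352.        ]
 [190.         352.        ]
 [195.         352.        ]
 [201.         352.        ]
 [224.         352.        ]
 [267.         352.        ]
 [284.         352.        ]
 [293.         352.        ]]
[[251.79410313 288.19401572]]
[279 222   4   5  12] [[ 0.44500724 -0.07695115]]
[   0  171   35   60 1197] [[ 0.52878445 -0.6324856 ]]
[ 69 210  24  24 322] [[ 0.62150835 -0.45301603]]
shift cm [ 9.03 12.6  -0.35] turn [-0.1  0.1 53. ] q6 0.37 yaw now -36.0 t 9.2
None
```

```bash
python3 - <<'E'
from h import *
im,cam=load("pics/w4.png")
g=cv2.cvtColor(im,cv2.COLOR_BGR2GRAY)
print(g[170:285,252])
z=.1006
for d in(-.002,0,.002,.004,.006):
    u=np.array([np.cos(np.radians(54)),np.sin(np.radians(54))]);c=np.array([.4654,-.0492])+d*u
    pt=[[*(c+s*r*u),zz] for s,r,zz in((1,.029,z),(1,.029,z+.05),(1,.026,z+.05),(-1,.026,z+.05),(-1,.029,z+.05))]
    print(d,proj(cam,pt)[:,1].round(1))
E
cat > /dev/null; python3 -m handwheel '0.5 0 0 0 0 0 -127;0.5 0 0 0 0 0 -127;0.5 0 0 0 0 0 -127;0.5 0 0 0 0 0 -127;0.5 0 0 0 0 0 -127;0.5 0 0 0 0 0 -127;0.5 0 0 0 0 0 -127;0.5 0 0 0 0 0 -127;0.5 0 0 0 0 0 -127;0.5 0 0 0 0 0 -127;0.5 0 0 0 0 0 -127;0.5 0 0 0 0 0 -127'
```

```text
[150 150 150 150 151 153 152 139 111  91  92  93  91  93  92  92  92  91
  92  93  95  92  92  93  93  96 122 146 146 143 141 142 146 144 145 145
 148 147 147 146 145 143 145 146 146 147 146 145 145 145 146 145 147 144
 145 143 146 149 148 145 144 145 146 145 143 143 145 147 147 148 146 145
 144 146 147 136 108  94  94  94  92  93  93  92  91  91  90  92  90  92
  93  92  90  87  89  87  89  89  90  87  88  90  91  93  94  93  91  93
 113 119  63  51  55  60  67]
-0.002 [180.  199.2 204.1 281.7 285.9]
0 [177.4 196.  200.9 279.  283.1]
0.002 [174.9 192.7 197.6 276.2 280.4]
0.004 [172.3 189.3 194.3 273.4 277.6]
0.006 [169.7 186.  191.  270.6 274.8]
clock: 10.65
tcp_pos: [0.4627, -0.0486, 0.1374]
tcp_rot: [0.037, -3.137, -0.002]
contact_force: [-0.6, 0.2, -2.3]
finger_gap: 0.0587
grasp_force: 15.0
```

Run:
```python
from h import *
st();go(.6177,-.0495,.095,91);go(.6177,-.0495,.053,91)
```

```text
t 10.65 p [ 0.4627 -0.0486  0.1374] F [-0.6  0.2 -2.3] gap 0.0587 g 15.0 q [-0.25  0.18  1.86 -0.    1.1  -1.85]
shift cm [-15.52  -0.46   4.18] turn [ 0.1 -0.2  0.3] q6 -1.85 yaw now 91.3 t 10.7
shift cm [-15.53  -0.47   8.38] turn [ 0.1 -0.2  0.3] q6 -1.85 yaw now 91.3 t 10.7
```

```bash
python3 -m handwheel '0.5 -5 -0.2 0 0 0 0;0.5 -10 -0.4 0 0 0 0;0.5 -15.5 -0.5 0 0 0 0;0.5 -15.5 -0.5 2 0 0 0;0.5 -15.5 -0.5 4 0 0 0;0.5 -15.5 -0.5 4 0 0 0;0.5 -15.5 -0.5 4 0 0 0;0.5 -15.5 -0.5 4 0 0 0'
python3 - <<'E'
from h import *
st();go(.6177,-.0495,.053,91)
im,cam=snap("top"); m=mask(im,(5,120,80),(18,255,255),(250,130,310,260));n,l,s,c=cv2.connectedComponentsWithStats(m)
for i in range(1,n): print(s[i],cast(cam,[c[i]],.055+.034))
E
```

```text
clock: 11.65
tcp_pos: [0.6195, -0.0512, 0.1001]
tcp_rot: [-0.029, 3.14, -0.0]
contact_force: [0.4, 0.3, -2.0]
finger_gap: 0.0586
grasp_force: 15.0
t 11.65 p [ 0.6195 -0.0512  0.1001] F [ 0.4  0.3 -2. ] gap 0.0586 g 15.0 q [-0.19  0.43  1.59 -0.    1.12 -1.78]
shift cm [0.18 0.17 4.71] turn [-0.   0.1  0. ] q6 -1.78 yaw now 91.0 t 11.7
```

```bash
python3 -m handwheel '0.5 0.2 0.2 1 0 0 0;0.5 0.2 0.2 2 0 0 0;0.5 0.2 0.2 3 0 0 0;0.5 0.2 0.2 4 0 0 0;0.5 0.2 0.2 4.6 0 0 0;0.5 0.2 0.2 4.6 0 0 0;0.5 0.2 0.2 4.6 0 0 0'; python3 -c "
from h import *
st();go(.6177,-.0495,.053,91)"
```

```text
clock: 12.58
tcp_pos: [0.6172, -0.0492, 0.0536]
tcp_rot: [-0.029, 3.141, -0.0]
contact_force: [-0.5, 1.0, -2.1]
finger_gap: 0.0587
grasp_force: 15.0
t 12.57 p [ 0.6172 -0.0492  0.0536] F [-0.5  1.  -2.1] gap 0.0587 g 15.0 q [-0.19  0.47  1.65 -0.    1.02 -1.78]
shift cm [-0.05 -0.04  0.06] turn [-0.  0.  0.] q6 -1.78 yaw now 91.0 t 12.6
```

```bash
python3 -m handwheel '0.5 0 0 0.15 0 0 0;0.5 0 0 0.15 0 0 0;0.8 0 0 0.15 0 0 0;0.8 0 0 0.15 0 0 0;0.8 0 0 -4 0 0 0;0.8 0 0 -10 0 0 0;0.8 5 -6 -16 0 0 91;0.8 10 -12 -20 0 0 91;0.8 13 -18 -22 0 0 91;0.8 15 -24 -22 0 0 91;0.8 15 -30 -22 0 0 91;0.8 15 -34 -22 0 0 91'; python3 -c "
from h import *
st();go(.47,-.40,.27,0)"
```

```text
clock: 14.08
tcp_pos: [0.4764, -0.3592, 0.2726]
tcp_rot: [1.659, 2.666, -0.0]
contact_force: [1.6, -0.2, 1.2]
finger_gap: 0.0748
grasp_force: 0.0
t 14.07 p [ 0.4764 -0.3592  0.2726] F [ 1.6 -0.2  1.2] gap 0.0748 g 0.0 q [-0.76  0.29  1.37  0.    1.48 -1.22]
shift cm [-3.38 -2.38  0.26] turn [ 0.1  0.1 26.2] q6 -1.22 yaw now 26.2 t 14.1
```

```bash
python3 -m handwheel '0.8 -2.4 -1.7 0 0 0 26;0.8 -3.4 -2.4 0 0 0 26;0.8 -3.4 -2.4 0 0 0 26;0.8 -3.4 -2.4 0 0 0 26;0.8 -3.4 -2.4 0 0 0 26'
python3 - <<'E'
from h import *
st();im,cam=snap("wrist","pics/w5.png"); cv2.imwrite("pics/w5b.png",cv2.resize(im,(800,600),interpolation=cv2.INTER_CUBIC))
for n,lo,hi in(("red",(0,120,60),(5,255,255)),("yel",(20,100,80),(32,255,255))):
    o,d,l,w,_=handle(im,cam,lo,hi); print(n,o,np.degrees(np.arctan2(d[1],d[0])),l,w)
im,cam=snap("top","pics/t5.png")
print("tab",[cast(cam,[np.argwhere(mask(im,(5,120,80),(18,255,255),(255,150,290,200)))[:,::-1].mean(0)],.046)])
print("mark",[cast(cam,[np.argwhere(mask(im,(20,100,80),(32,255,255),(255,150,290,200)))[:,::-1].mean(0)],.012)])
cv2.imwrite("pics/t5b.png",cv2.resize(im[140:240,200:340],(560,400),interpolation=cv2.INTER_CUBIC))
E
```

```text
clock: 14.7
tcp_pos: [0.4709, -0.3984, 0.2713]
tcp_rot: [2.208, 2.234, -0.0]
contact_force: [0.2, -0.2, 1.1]
finger_gap: 0.0751
grasp_force: 0.0
t 14.7 p [ 0.4709 -0.3984  0.2713] F [ 0.2 -0.2  1.1] gap 0.0751 g 0.0 q [-0.81  0.32  1.33 -0.    1.5  -0.83]
red [ 0.52289178 -0.36142902] -89.25739304751555 0.10643265510241938 0.024818884040646666
yel [ 0.43377591 -0.32683078] -81.46346266300444 0.10803570693945305 0.02605276703085281
tab [array([[ 0.65761509, -0.04668614]])]
mark [array([[ 0.67649815, -0.04747844]])]
```

View pics/w5b.png

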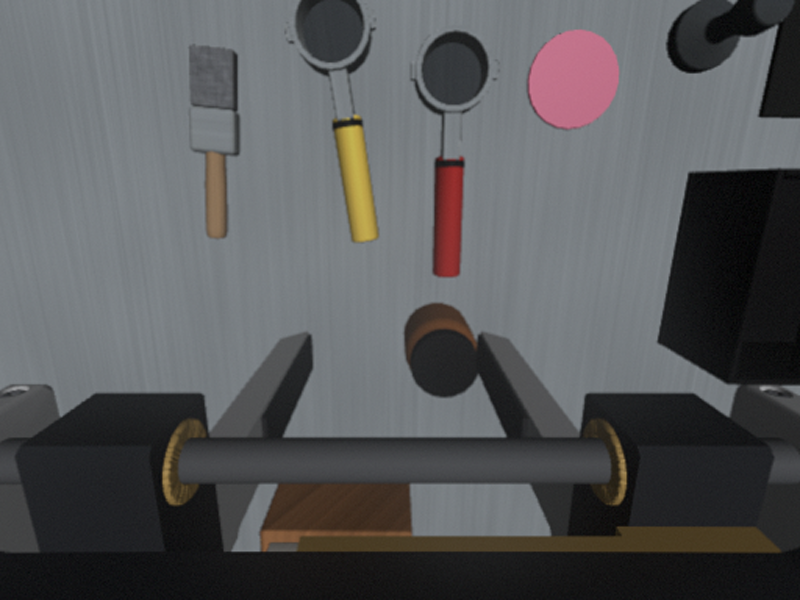

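View pics/t5b.png

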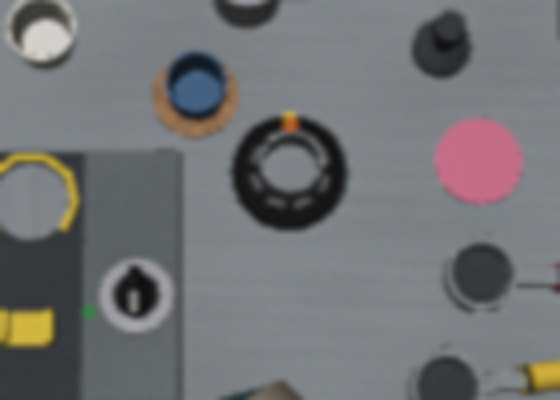

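Run:
```python
from h import *
im,cam=load("pics/w5.png");S=1.5625
for n,o,a,px in(("red",(.52289,-.36143),90.74,(454,71)),("yel",(.43378,-.32683),98.54,(332,30))):
    u=np.array([np.cos(np.radians(a)),np.sin(np.radians(a))])
    h=cast(cam,[(px[0]/S,px[1]/S)],.034)[0]
    v=h-o; print(n,"head by handle",np.array(o)+.1315*u,"by rim",h,"axis o->rim",np.degrees(np.arctan2(v[1],v[0])),np.linalg.norm(v),"neck",np.array(o)+.0785*u)
```

```text
red head by handle [ 0.52119167 -0.22994097] by rim [ 0.52008139 -0.23139103] axis o->rim 91.23729355716263 0.13006929280280705 neck [ 0.52187617 -0.28293655]
yel head by handle [ 0.41425227 -0.19678802] by rim [ 0.41621704 -0.20154984] axis o->rim 97.98025737457208 0.12650523637815944 neck [ 0.42212276 -0.24920037]
```

```bash
python3 -c "
from h import *
go(.5215,-.2835,.10,1);go(.5215,-.2835,.022,1)"
```

```text
shift cm [11.43  5.18 17.13] turn [ 0.   0.  -0.4] q6 -0.83 yaw now 0.6 t 14.8
shift cm [11.43  5.18 24.93] turn [ 0.   0.  -0.4] q6 -0.83 yaw now 0.6 t 14.8
```

```bash
python3 -m handwheel '0.5 5 3 5 0 0 -0.4;0.5 9 4.5 10 0 0 -0.4;0.5 11.4 5.2 15 0 0 -0.4;0.5 11.4 5.2 19 0 0 -0.4;0.5 11.4 5.2 21 0 0 -0.4;0.5 11.4 5.2 21 0 0 -0.4;0.5 11.4 5.2 21 0 0 -0.4'
python3 - <<'E'
from h import *
go(.5215,-.2835,.022,1);im,cam=snap("wrist","pics/w6.png");st()
for n,lo,hi in(("red",(0,120,60),(5,255,255)),):
    o,d,l,w,_=handle(im,cam,lo,hi); print(n,o,np.degrees(np.arctan2(d[1],d[0])),l,w)
E
```

```text
clock: 15.68
tcp_pos: [0.5226, -0.2847, 0.0624]
tcp_rot: [2.2, 2.239, 0.0]
contact_force: [0.3, 0.4, 0.8]
finger_gap: 0.0472
grasp_force: 0.0
shift cm [ 0.13 -0.12  4.04] turn [ 0.1  0.1 -0. ] q6 -0.63 yaw now 1.0 t 15.7
t 15.72 p [ 0.5228 -0.2849  0.0627] F [ 0.2 -0.7  0.6] gap 0.0464 g 0.0 q [-0.62  0.43  1.69 -0.    1.01 -0.63]
red [ 0.52263959 -0.33136075] -94.87216414180176 0.03784299233771008 0.02697303191021104
```

Now down, grip at 30 N and lift.

```bash
python3 -m handwheel '0.5 0.1 -0.1 1.5 0 0 0;0.5 0.1 -0.1 3 0 0 0;0.5 0.1 -0.1 4 0 0 0;0.5 0.1 -0.1 4 0 0 0;0 0.1 -0.1 4 0 0 0;0 0.1 -0.1 4 0 0 0;0 0.1 -0.1 4 0 0 0;0 0.1 -0.1 4 0 0 0;0 0.1 -0.1 4 0 0 0' 35; python3 -m handwheel '0 0 0 -2 0 0 0;0 0 0 -6 0 0 0;0 0 0 -11 0 0 0;0 0 0 -16 0 0 0;0 0 0 -16 0 0 0;0 0 0 -16 0 0 0'
python3 - <<'E'
from h import *
im,cam=snap("wrist","pics/w7.png");st();cv2.imwrite("pics/w7b.png",cv2.resize(im,(800,600),interpolation=cv2.INTER_CUBIC))
E
```

```text
clock: 16.85
tcp_pos: [0.5212, -0.2833, 0.0214]
tcp_rot: [2.202, 2.24, 0.001]
contact_force: [1.7, 0.8, 1.6]
finger_gap: 0.0157
grasp_force: 35.0
clock: 17.6
tcp_pos: [0.5191, -0.2821, 0.1788]
tcp_rot: [-2.199, -2.237, 0.001]
contact_force: [-0.8, 1.1, -6.2]
finger_gap: 0.0156
grasp_force: 35.0
t 17.65 p [ 0.5188 -0.2819  0.1781] F [-0.4 -0.7 -5.1] gap 0.0159 g 35.0 q [-0.62  0.33  1.54 -0.    1.28 -0.63]
```

View pics/w7b.png

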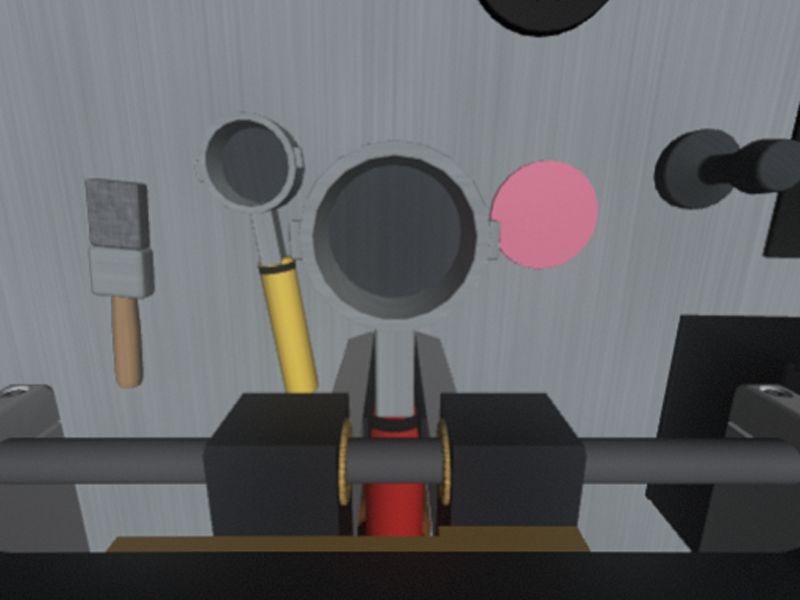

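```bash
cat >> h.py <<'E'
def inhand(file,dz,pts):
    im,cam=load(file);T=camera_info("wrist")["tool_from_camera"]
    return im,cast((T,cam[1],cam[2]),pts,dz)
E
python3 - <<'E'
from h import *
S=1.5625
im,p=inhand("pics/w7.png",-.0126,np.array([(394,141),(394,156),(394,320),(302,238),(488,238),(297,240),(493,238),(394,236)])/S)
print(p.round(4))
g=cv2.cvtColor(im,cv2.COLOR_BGR2GRAY);print(g[82:110,252],g[195:212,252])
m=((g<80)*255).astype(np.uint8);z=np.zeros_like(m);z[90:210,190:315]=m[90:210,190:315];c=big(z)
print(c.min(0),c.max(0)); im,P=inhand("pics/w7.png",-.0126,c); print(circ(P))
_,q=inhand("pics/w7.png",.0,np.array([[252,y] for y in(205,210,262,266,270)])); print(q)
E
```

```text
[[ 0.0871 -0.0003]
 [ 0.0823 -0.0003]
 [ 0.0247 -0.0003]
 [ 0.055  -0.0326]
 [ 0.055   0.0327]
 [ 0.0543 -0.0344]
 [ 0.055   0.0344]
 [ 0.0557 -0.0003]]
[133 132 133 133 134 134 133 130 131 134 133 134 135 135 135 135 123  85
  45  44  43  45  45  54  65  67  67  66] [ 83  82  85  87  87  85  83  84  88 115 140 138 137 136 136 138 136]
[201. 100.] [304. 202.]
(array([0.05622929, 0.00121561]), np.float64(0.026686806476258356))
[[ 0.02039928 -0.0003844 ]
 [ 0.01708681 -0.00038279]
 [-0.01943641 -0.00036504]
 [-0.02241204 -0.00036359]
 [-0.02541281 -0.00036213]]
```

```bash
python3 -c "
from h import *
go(.50,.06,.33,-90)"
```

```text
shift cm [ 34.27  -1.37 -15.06] turn [ -0.1  -0.4 -89. ] q6 -0.63 yaw now 1.0 t 17.6
```

```bash
python3 -m handwheel '0 4 0 -5 0 0 91;0 8 0 -10 0 0 91;0 12 0 -15 0 0 91;0 16 -0.5 -15 0 0 91;0 21 -1 -15 0 0 91;0 26 -1.3 -15 0 0 91;0 31 -1.3 -15 0 0 91;0 34.3 -1.4 -15 0 0 91;0 34.3 -1.4 -15 0 0 91;0 34.3 -1.4 -15 0 0 91;0 34.3 -1.4 -15 0 0 91;0 34.3 -1.4 -15 0 0 91'
python3 - <<'E'
from h import *
st();im,cam=snap("wrist","pics/w8.png");cv2.imwrite("pics/w8b.png",cv2.resize(im,(800,600),interpolation=cv2.INTER_CUBIC))
E
```

```text
clock: 19.15
tcp_pos: [0.5008, 0.0591, 0.3305]
tcp_rot: [3.142, -0.001, -0.002]
contact_force: [-1.3, 0.2, -5.9]
finger_gap: 0.0159
grasp_force: 35.0
t 19.15 p [0.5008 0.0591 0.3305] F [-1.3  0.2 -5.9] gap 0.0159 g 35.0 q [-0.02  0.13  1.44 -0.    1.57  1.55]
```

View pics/w8b.png

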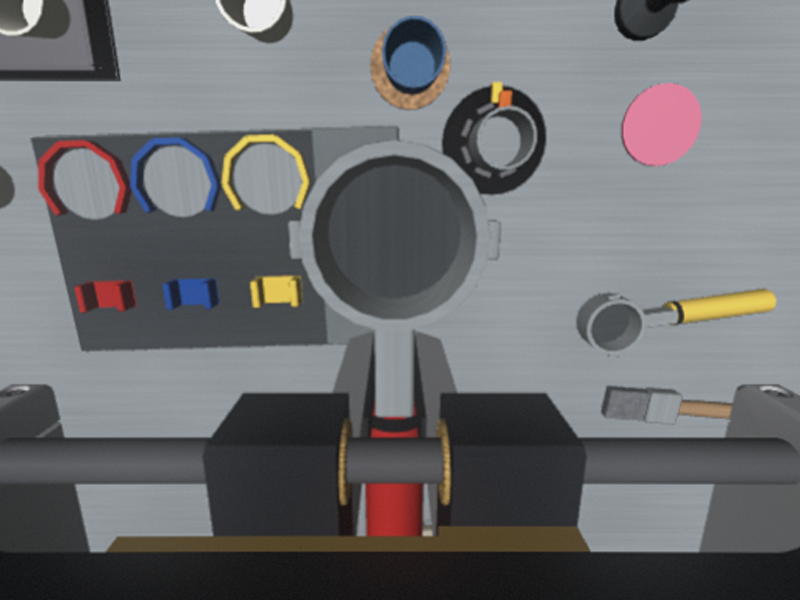

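```bash
cat >> h.py <<'E'
def collars(im,cam,spec):
    out={}
    for n,lo,hi,lo2,roi in spec:
        h=mask(im,lo,hi,roi)
        if n=="red": h|=mask(im,(172,120,60),(180,255,255),roi)
        c=np.argwhere(h)[:,::-1].astype(float)
        # top face of ring at z=.042 : trimmed fit on all ring pixels
        P=cast(cam,c,.042);o,r=circ(P)
        for _ in range(5):
            d=np.linalg.norm(P-o,axis=1); k=np.abs(d-r)<.004; o,r=circ(P[k])
        out[n]=(o,r,k.mean())
    return out
E
python3 - <<'E'
from h import *
im,cam=load("pics/w8.png");S=1.5625
r=lambda *a:tuple(int(v/S) for v in a)
spec=[("red",(0,120,60),(6,255,255),0,r(30,130,128,220)),("blue",(105,110,50),(122,255,255),0,r(128,130,219,220)),("yellow",(20,100,70),(32,255,255),0,r(219,130,312,220))]
for k,v in collars(im,cam,spec).items(): print(k,v)
g=cv2.cvtColor(im,cv2.COLOR_BGR2GRAY)
for n,(u,v) in dict(red=(88,183),blue=(181,181),yellow=(270,181)).items():
    m=((g>115)*255).astype(np.uint8); x0,y0,x1,y1=r(u-46,v-46,u+46,v+38); z=np.zeros_like(m);z[y0:y1,x0:x1]=m[y0:y1,x0:x1]
    nl,l=cv2.connectedComponents(z,connectivity=4); mm=((l==l[int(v/S),int(u/S)])*255).astype(np.uint8)
    c=big(mm);P=cast(cam,c,.03);o,rr=circ(P);k=np.abs(np.linalg.norm(P-o,axis=1)-rr)<.003;print(n,"disc",circ(P[k]),k.mean())
for n,lo,hi,roi in(("red",(0,100,50),(8,255,255),r(70,270,140,320)),("blue",(105,110,50),(122,255,255),r(150,270,225,320)),("yellow",(20,100,70),(32,255,255),r(240,265,305,320))):
    c=big(mask(im,lo,hi,roi));P=cast(cam,c,.052);print(n,"posts",P.min(0),P.max(0))
# corners of dock z .03
for u,v in((33,138),(397,126),(82,350)): print(cast(cam,[(u/S,v/S)],.03))
E
```

```text
red (array([0.57271498, 0.38102037]), np.float64(0.040909071804230875), np.float64(0.9942307692307693))
blue (array([0.57534915, 0.28625355]), np.float64(0.041024869460703585), np.float64(0.9611307420494699))
yellow (array([0.57810081, 0.19141704]), np.float64(0.04085017476603106), np.float64(0.9219745222929936))
red disc (array([0.57250839, 0.38440666]), np.float64(0.03400541553901022)) 1.0
blue disc (array([0.57519864, 0.28841557]), np.float64(0.034874319378296624)) 1.0
yellow disc (array([0.57938909, 0.19253553]), np.float64(0.041285772362763866)) 0.36531365313653136
red posts [0.44046045 0.34688786] [0.47197182 0.38154031]
blue posts [0.44046312 0.24950517] [0.47544692 0.30800809]
yellow posts [0.44403537 0.15890552] [0.47890297 0.21359864]
[[0.61828409 0.4302456 ]]
[[0.63045872 0.05525635]]
[[0.38377227 0.42510467]]
```

```bash
python3 -m handwheel '0 0 -6 0 0 0 0;0 0 -12 0 0 0 0;0 0 -18 0 0 0 0;0 0 -24 0 0 0 0;0 0 -30 0 0 0 0;0 0 -36 0 0 0 0;0 0 -42 0 0 0 0;0 0 -49 0 0 0 0;0 0 -49 0 0 0 0;0 0 -49 0 0 0 0;0 0 -49 0 0 0 0;0 0 -49 0 0 0 0'
python3 - <<'E'
from h import *
st();im,cam=snap("wrist","pics/w9.png")
r=lambda z,x0,y0,x1,y1:None
for n,P0 in dict(red=(.5727,.3827),blue=(.5754,.2875),yellow=(.5781,.192)).items():
    P=proj(cam,[[P0[0]+a,P0[1]+b,.042] for a in(-.05,.05) for b in(-.05,.05)]);x0,y0=P.min(0).astype(int);x1,y1=P.max(0).astype(int)
    lo,hi=dict(red=((0,120,60),(6,255,255)),blue=((105,110,50),(122,255,255)),yellow=((20,100,70),(32,255,255)))[n]
    print(n,(x0,y0,x1,y1),collars(im,cam,[(n,lo,hi,0,(max(x0,0),max(y0,0),x1,y1))]))
    g=cv2.cvtColor(im,cv2.COLOR_BGR2GRAY);m=((g>115)*255).astype(np.uint8);z=np.zeros_like(m);z[y0:y1-5,x0:x1]=m[y0:y1-5,x0:x1]
    u,v=proj(cam,[[*P0,.03]])[0].astype(int);nl,l=cv2.connectedComponents(z,connectivity=4);mm=((l==l[v,u])*255).astype(np.uint8)
    P=cast(cam,big(mm),.03);o,rr=circ(P);k=np.abs(np.linalg.norm(P-o,axis=1)-rr)<.003;print("disc",circ(P[k]),k.mean())
E
```

```text
clock: 20.7
tcp_pos: [0.5015, 0.548, 0.3321]
tcp_rot: [-3.141, 0.003, -0.001]
contact_force: [0.2, 0.2, -5.7]
finger_gap: 0.0158
grasp_force: 35.0
t 20.7 p [0.5015 0.548  0.3321] F [ 0.2  0.2 -5.7] gap 0.0158 g 35.0 q [ 0.74  0.52  0.86 -0.    1.76  2.31]
red (np.int64(320), np.int64(85), np.int64(388), np.int64(149)) {'red': (array([0.57316307, 0.38366936]), np.float64(0.04076728584020105), np.float64(0.8929712460063898))}
disc (array([0.57285076, 0.38188557]), np.float64(0.03532036176807597)) 1.0
blue (np.int64(378), np.int64(83), np.int64(449), np.int64(147)) {'blue': (array([0.5760497 , 0.28990847]), np.float64(0.041035055031316166), np.float64(0.7744845360824743))}
disc (array([0.57550036, 0.28563842]), np.float64(0.03441744386891391)) 1.0
yellow (np.int64(435), np.int64(81), np.int64(511), np.int64(146)) {'yellow': (array([0.57916574, 0.196339  ]), np.float64(0.04109849256163321), np.float64(0.6508438818565401))}
disc (array([0.59164698, 0.18730444]), np.float64(0.04688884174817163)) 0.19868995633187772
```

```bash
python3 -c "
from h import *
go(.5194,.3812,.11,-88.35)"
```

```text
shift cm [ 1.81 16.71 22.21] turn [-0.  -0.  -1.8] q6 2.31 yaw now -90.1 t 20.8
```

```bash
python3 -m handwheel '0 0.9 6 4 0 0 -1.8;0 1.8 11 9 0 0 -1.8;0 1.8 16.7 14 0 0 -1.8;0 1.8 16.7 19 0 0 -1.8;0 1.8 16.7 22.2 0 0 -1.8;0 1.8 16.7 22.2 0 0 -1.8;0 1.8 16.7 22.2 0 0 -1.8;0 1.8 16.7 22.2 0 0 -1.8'; python3 -c "
from h import *
st();go(.5194,.3812,.0520,-88.35)"
```

```text
clock: 21.75
tcp_pos: [0.5208, 0.384, 0.1122]
tcp_rot: [-3.138, -0.05, -0.008]
contact_force: [1.4, 0.3, -5.1]
finger_gap: 0.0158
grasp_force: 35.0
t 21.75 p [0.5208 0.384  0.1122] F [ 1.4  0.3 -5.1] gap 0.0158 g 35.0 q [ 0.53  0.45  1.51 -0.    1.17  2.07]
shift cm [-0.18  0.29  6.02] turn [-0.2 -0.3  0.2] q6 2.07 yaw now -88.2 t 21.8
```

```bash
python3 -m handwheel '0 -0.1 0.2 2 0 0 0;0 -0.1 0.2 2 0 0 0;0 -0.1 0.2 2 0 0 0;0 -0.1 0.2 2 0 0 0;0 -0.1 0.2 2 0 0 0;0 -0.1 0.2 2 0 0 0'; python3 -c "
from h import *
st();go(.5194,.3812,.0520,-88.35)"
```

```text
clock: 22.5
tcp_pos: [0.5181, 0.3806, 0.0894]
tcp_rot: [-3.141, -0.049, -0.001]
contact_force: [1.2, -0.1, -4.9]
finger_gap: 0.0157
grasp_force: 35.0
t 22.5 p [0.5181 0.3806 0.0894] F [ 1.2 -0.1 -4.9] gap 0.0157 g 35.0 q [ 0.53  0.47  1.55 -0.    1.12  2.07]
shift cm [ 0.13 -0.06  3.74] turn [-0.  -0.   0.1] q6 2.07 yaw now -88.2 t 22.5
```

```bash
python3 -m handwheel '0 0.1 -0.1 0 0 0 0;0 0.1 -0.1 1 0 0 0;0 0.1 -0.1 1.8 0 0 0;0 0.1 -0.1 2.4 0 0 0;0 0.1 -0.1 2.6 0 0 0;0 0.1 -0.1 2.6 0 0 0;0 0.1 -0.1 2.6 0 0 0'; python3 -m handwheel '0 0 0 0.3 0 0 0;0 0 0 0.6 0 0 0;0 0 0 0.9 0 0 0;0 0 0 1.15 0 0 0;0 0 0 1.15 0 0 0;0 0 0 1.15 0 0 0'; python3 -c "
from h import *
st();go(.5194,.3812,.0514,-88.35)"
```

```text
clock: 23.38
tcp_pos: [0.5192, 0.3817, 0.0635]
tcp_rot: [-3.141, -0.049, -0.001]
contact_force: [0.2, 0.7, -6.1]
finger_gap: 0.0156
grasp_force: 35.0
clock: 24.12
tcp_pos: [0.519, 0.3815, 0.0516]
tcp_rot: [3.141, 0.049, 0.0]
contact_force: [0.7, 0.7, -5.0]
finger_gap: 0.0155
grasp_force: 35.0
t 24.12 p [0.519  0.3815 0.0516] F [ 0.7  0.7 -5. ] gap 0.0155 g 35.0 q [ 0.53  0.51  1.59 -0.    1.04  2.07]
shift cm [0.04 0.03 0.02] turn [ 0.  -0.   0.1] q6 2.07 yaw now -88.2 t 24.1
```

```bash
python3 -m handwheel '0 0 0 0.1 0 0 0;0 0 0 0.1 0 0 0;0.4 0 0 0.1 0 0 0;0.4 0 0 0.1 0 0 0;0.4 0 0 0.1 0 0 0;0.4 0 0 -2 0 0 0;0.4 0 0 -7 0 0 0;0.4 -3 0 -13 0 0 0;0.4 -7 2 -17 0 0 0;0.4 -10 4 -20 0 0 0;0.4 -10 4 -20 0 0 0;0.4 -10 4 -20 0 0 0'
python3 - <<'E'
from h import *
st();im,cam=snap("wrist","pics/w10.png");cv2.imwrite("pics/w10b.png",cv2.resize(im,(800,600),interpolation=cv2.INTER_CUBIC))
E
```

```text
clock: 25.62
tcp_pos: [0.4206, 0.3386, 0.2514]
tcp_rot: [-3.141, -0.049, -0.001]
contact_force: [0.7, 0.3, 0.0]
finger_gap: 0.0377
grasp_force: 0.0
t 25.62 p [0.4206 0.3386 0.2514] F [0.7 0.3 0. ] gap 0.0377 g 0.0 q [ 0.55  0.21  1.53 -0.    1.4   2.09]
```

View pics/w10b.png

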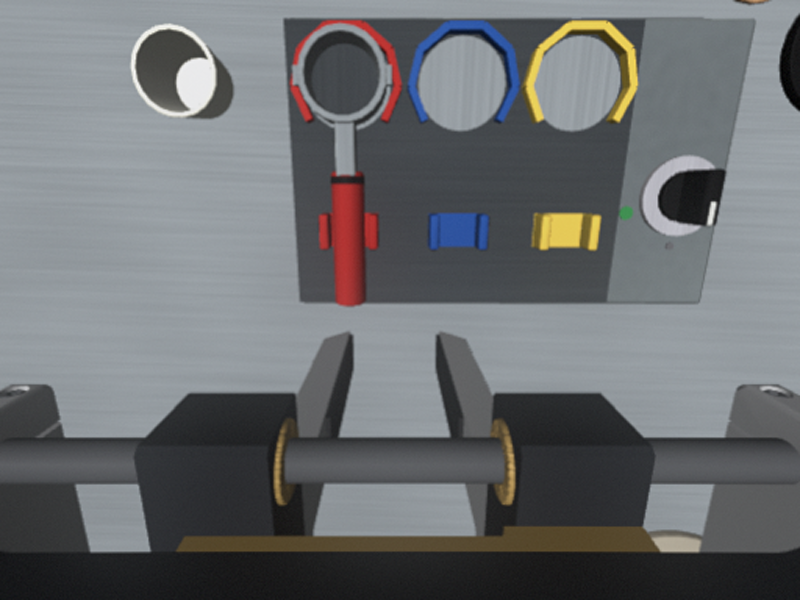

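```bash
python3 -m handwheel '0.5 0 6 -1 0 0 -96;0.5 0 12 -2 0 0 -96;0.5 0 18 -2 0 0 -96;0.5 0 24 -2 0 0 -96;0.5 0 30 -2 0 0 -96;0.5 0 36 -2 0 0 -96;0.5 0 42 -2 0 0 -96;0.5 0 48 -2 0 0 -96;0.5 0 54 -2 0 0 -96;0.5 0 60 -2 0 0 -96;0.5 0 66 -2 0 0 -96;0.5 0 68 -2 0 0 -96'; python3 -m handwheel '0.5 0 0 0 0 0 0;0.5 0 0 0 0 0 0;0.5 0 0 0 0 0 0'
python3 - <<'E'
from h import *
st();im,cam=snap("wrist","pics/w11.png")
o,d,l,w,_=handle(im,cam,(20,100,80),(32,255,255)); d=d*np.sign(d[1]);print("yel",o,np.degrees(np.arctan2(d[1],d[0])),l,w,"neck",o+.0785*d)
go(*(o+.0785*d),.022,8)
E
```

```text
clock: 27.18
tcp_pos: [0.4413, -0.3281, 0.2697]
tcp_rot: [-2.064, -2.365, -0.001]
contact_force: [0.9, -0.5, -0.6]
finger_gap: 0.0471
grasp_force: 0.0
clock: 27.55
tcp_pos: [0.4412, -0.3241, 0.2712]
tcp_rot: [-2.063, -2.368, -0.001]
contact_force: [-0.1, 0.6, -0.3]
finger_gap: 0.0469
grasp_force: 0.0
t 27.55 p [ 0.4412 -0.3241  0.2712] F [-0.1  0.6 -0.3] gap 0.0469 g 0.0 q [-0.76  0.21  1.48  0.    1.45 -0.9 ]
yel [ 0.4333154  -0.32885388] 98.28502125389002 0.10555890026885138 0.02489609516961481 neck [ 0.42200374 -0.25117315]
shift cm [ 7.47 -0.9  24.96] turn [-0.  -0.  -0.1] q6 -0.9 yaw now 7.9 t 27.6
```

```bash
python3 -m handwheel '0.5 4 -0.5 6 0 0 -0.3;0.5 7.5 -0.9 12 0 0 -0.3;0.5 7.5 -0.9 17 0 0 -0.3;0.5 7.5 -0.9 20 0 0 -0.3;0.5 7.5 -0.9 21 0 0 -0.3;0.5 7.5 -0.9 21 0 0 -0.3;0.5 7.5 -0.9 21 0 0 -0.3;0.5 7.5 -0.9 21 0 0 -0.3'
python3 - <<'E'
from h import *
st();go(.422,-.2505,.022,8.3)
E
```

```text
clock: 28.6
tcp_pos: [0.4229, -0.2532, 0.063]
tcp_rot: [2.057, 2.37, 0.0]
contact_force: [-0.4, -1.2, 0.4]
finger_gap: 0.0471
grasp_force: 0.0
t 28.6 p [ 0.4229 -0.2532  0.063 ] F [-0.4 -1.2  0.4] gap 0.0471 g 0.0 q [-0.68  0.3   1.92 -0.    0.92 -0.82]
shift cm [ 0.29 -0.06  4.1 ] turn [ 0.1  0.1 -0.2] q6 -0.82 yaw now 8.1 t 28.6
```

```bash
python3 -m handwheel '0.5 0.2 0 1.5 0 0 0;0.5 0.2 0 3 0 0 0;0.5 0.2 0 4 0 0 0;0.5 0.2 0 4 0 0 0;0 0.2 0 4 0 0 0;0 0.2 0 4 0 0 0;0 0.2 0 4 0 0 0;0 0.2 0 4 0 0 0;0 0.2 0 4 0 0 0' 35; python3 -m handwheel '0 0 0 -2 0 0 0;0 0 0 -6 0 0 0;0 0 0 -11 0 0 0;0 0 0 -16 0 0 0;0 0 0 -16 0 0 0;0 0 0 -16 0 0 0;0 0 0 -16 0 0 0'
python3 - <<'E'
from h import *
im,cam=snap("wrist","pics/w12.png");st();cv2.imwrite("pics/w12b.png",cv2.resize(im,(800,600),interpolation=cv2.INTER_CUBIC)[100:450,200:600])
E
```

```text
clock: 29.72
tcp_pos: [0.422, -0.2507, 0.022]
tcp_rot: [2.059, 2.372, 0.0]
contact_force: [0.2, 0.7, 2.1]
finger_gap: 0.0156
grasp_force: 35.0
clock: 30.6
tcp_pos: [0.4201, -0.2492, 0.1791]
tcp_rot: [-2.056, -2.368, 0.001]
contact_force: [-0.2, -0.0, -5.6]
finger_gap: 0.0157
grasp_force: 35.0
t 30.65 p [ 0.4204 -0.2495  0.1793] F [-0.1  0.5 -5.1] gap 0.0156 g 35.0 q [-0.68  0.18  1.75 -0.    1.21 -0.82]
```

View pics/w12b.png

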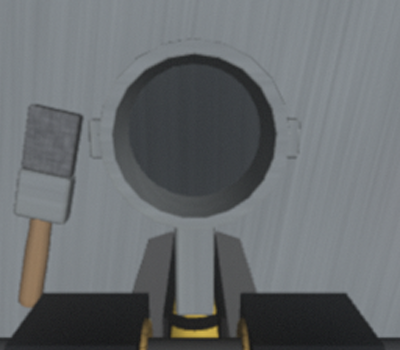

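```bash
python3 -c "
from h import *
go(.5243,.1911,.13,-88.35,True)"
```

```text
shift cm [42.14 16.5   5.03] turn [-0.3  0.  96.4] q6 -0.82 yaw now 8.1 t 30.6
```

```bash
python3 -m handwheel '0 4 1.5 0 0 0 96.4;0 8 3 0 0 0 96.4;0 13 5 0 0 0 96.4;0 18 7 0 0 0 96.4;0 23 9 0 0 0 96.4;0 28 11 0 0 0 96.4;0 33 13 0 0 0 96.4;0 38 15 0 0 0 96.4;0 42.1 16.5 0 0 0 96.4;0 42.1 16.5 3 0 0 96.4;0 42.1 16.5 5 0 0 96.4;0 42.1 16.5 5 0 0 96.4';python3 -m handwheel '0 0 0 2 0 0 0;0 0 0 3.5 0 0 0;0 0 0 3.5 0 0 0;0 0 0 3.5 0 0 0;0 0 0 3.5 0 0 0'; python3 -c "
from h import *
st();go(.5243,.1911,.052,-88.35)"
```

```text
clock: 32.15
tcp_pos: [0.5235, 0.1892, 0.1285]
tcp_rot: [3.14, 0.047, -0.011]
contact_force: [0.3, 0.5, -4.7]
finger_gap: 0.0156
grasp_force: 35.0
clock: 32.78
tcp_pos: [0.5265, 0.1896, 0.0975]
tcp_rot: [-3.141, -0.046, -0.003]
contact_force: [-0.1, -0.6, -4.2]
finger_gap: 0.0154
grasp_force: 35.0
t 32.77 p [0.5265 0.1896 0.0975] F [-0.1 -0.6 -4.2] gap 0.0154 g 35.0 q [ 0.22  0.35  1.73 -0.    1.06  1.76]
shift cm [-0.23 -0.15  4.55] turn [-0.  -0.1  0. ] q6 1.76 yaw now -88.3 t 32.8
```

```bash
python3 -m handwheel '0 -0.2 -0.15 0 0 0 0;0 -0.2 -0.15 1 0 0 0;0 -0.2 -0.15 2 0 0 0;0 -0.2 -0.15 3 0 0 0;0 -0.2 -0.15 3.2 0 0 0;0 -0.2 -0.15 3.2 0 0 0;0 -0.2 -0.15 3.2 0 0 0'; python3 -c "
from h import *
st();go(.5243,.1911,.052,-88.35)"
```

```text
clock: 33.65
tcp_pos: [0.5242, 0.191, 0.065]
tcp_rot: [-3.141, -0.046, -0.001]
contact_force: [0.7, -1.0, -4.7]
finger_gap: 0.016
grasp_force: 35.0
t 33.65 p [0.5242 0.191  0.065 ] F [ 0.7 -1.  -4.7] gap 0.016 g 35.0 q [ 0.22  0.39  1.77 -0.    0.98  1.77]
shift cm [ 0.01 -0.    1.3 ] turn [-0. -0.  0.] q6 1.77 yaw now -88.3 t 33.6
```

```bash
python3 -m handwheel '0 0 0 0.4 0 0 0;0 0 0 0.8 0 0 0;0 0 0 1.2 0 0 0;0 0 0 1.35 0 0 0;0 0 0 1.35 0 0 0;0 0 0 1.35 0 0 0;0.4 0 0 1.35 0 0 0;0.4 0 0 1.35 0 0 0;0.4 0 0 1.35 0 0 0;0.4 0 0 -1 0 0 0;0.4 0 0 -6 0 0 0;0.4 0 0 -12 0 0 0'; python3 -m handwheel '0.4 -4 4 -4 0 0 0;0.4 -8 6 -6 0 0 0;0.4 -8 6 -6 0 0 0;0.4 -8 6 -6 0 0 0;0.4 -8 6 -6 0 0 0'
python3 - <<'E'
from h import *
st();im,cam=snap("wrist","pics/w13.png");cv2.imwrite("pics/w13b.png",cv2.resize(im,(800,600),interpolation=cv2.INTER_CUBIC))
E
```

```text
clock: 35.15
tcp_pos: [0.5231, 0.1908, 0.1849]
tcp_rot: [3.141, 0.046, -0.004]
contact_force: [1.6, 0.4, -0.4]
finger_gap: 0.0376
grasp_force: 0.0
clock: 35.78
tcp_pos: [0.4462, 0.1291, 0.2437]
tcp_rot: [3.141, 0.047, -0.002]
contact_force: [0.3, 0.6, -0.4]
finger_gap: 0.0376
grasp_force: 0.0
t 35.77 p [0.4462 0.1291 0.2437] F [ 0.3  0.6 -0.4] gap 0.0376 g 0.0 q [0.13 0.1  1.69 0.   1.36 1.67]
```

View pics/w13b.png

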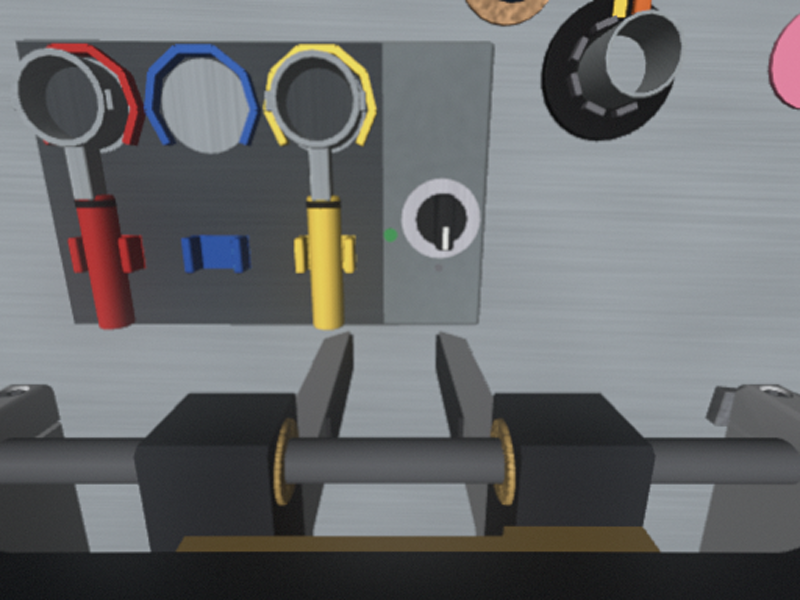

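Run:
```python
from h import *
im,cam=load("pics/w13.png");S=1.5625
m=mask(im,(0,0,150),(180,60,255),(255,112,310,168));c=np.argwhere(m)[:,::-1]
show(cam,cv2.convexHull(c.astype(np.float32)).reshape(-1,2),"disc",.035)
for n,u,v,z in(("green",390,236,.03),("lineend",446,249,.074),("linestart",445,227,.074),("greydot",438,267,.03)): print(n,cast(cam,[(u/S,v/S)],z))
go(.4913,.0901,.11,-88.35);go(.4913,.0901,.065,-88.35)
```

```text
disc [0.4868 0.085 ] r 0.0369
green [[0.47391722 0.13273106]]
lineend [[0.47048612 0.08793009]]
linestart [[0.4877034  0.08979104]]
greydot [[0.44720042 0.08845171]]
shift cm [ 4.42  4.03 13.35] turn [0.  0.1 0.1] q6 1.67 yaw now -88.3 t 35.8
shift cm [ 4.43  4.03 17.85] turn [0.  0.1 0.1] q6 1.67 yaw now -88.3 t 35.8
```

The last joint would run past its range turning from here, so I'll use the half-turn grasp.

```bash
python3 -m handwheel '0.45 1 1 0 0 0 -90;0.45 2 2 0 0 0 -90;0.45 4.4 4 0 0 0 -90;0.45 4.4 4 0 0 0 -90;0.45 4.4 4 0 0 0 -90;0.45 4.4 4 0 0 0 -90;0.45 4.4 4 0 0 0 -90;0.45 4.4 4 0 0 0 -90;0.45 4.4 4 0 0 0 -90;0.45 4.4 4 0 0 0 -90';python3 -m handwheel '0.45 0 0 2 0 0 -90;0.45 0 0 4 0 0 -90;0.45 0 0 6 0 0 -90;0.45 0 0 8 0 0 -90;0.45 0 0 10 0 0 -90;0.45 0 0 10 0 0 -90;0.45 0 0 10 0 0 -90;0.45 0 0 10 0 0 -90;0.45 0 0 10 0 0 -90;0.45 0 0 10 0 0 -90;0.45 0 0 10 0 0 -90' ; python3 -c "
from h import *
st();go(.4918,.0895,.064,91.65)"
```

```text
clock: 37.08
tcp_pos: [0.4912, 0.0903, 0.2437]
tcp_rot: [-2.188, -2.253, 0.002]
contact_force: [0.5, -0.6, -0.1]
finger_gap: 0.0426
grasp_force: 0.0
clock: 38.45
tcp_pos: [0.4909, 0.0901, 0.1444]
tcp_rot: [0.044, -3.141, 0.0]
contact_force: [-1.6, -0.6, -0.4]
finger_gap: 0.0425
grasp_force: 0.0
t 38.45 p [0.4909 0.0901 0.1444] F [-1.6 -0.6 -0.4] gap 0.0425 g 0.0 q [ 0.04  0.22  1.79 -0.    1.13 -1.56]
shift cm [-0.09 -0.06  8.04] turn [-0. -0. -0.] q6 -1.56 yaw now 91.6 t 38.5
```

```bash
python3 -m handwheel '0.45 -0.1 0 3 0 0 0;0.45 -0.1 0 6 0 0 0;0.45 -0.1 0 7.5 0 0 0;0.45 -0.1 0 8 0 0 0;0.45 -0.1 0 8 0 0 0;0.45 -0.1 0 8 0 0 0;0 -0.1 0 8 0 0 0;0 -0.1 0 8 0 0 0;0 -0.1 0 8 0 0 0;0 -0.1 0 8 0 0 0;0 -0.1 0 8 0 0 0' 45; python3 -c "
from h import *
st()
im,cam=snap('wrist','pics/w14.png')"
```

```text
clock: 39.83
tcp_pos: [0.4919, 0.0903, 0.0649]
tcp_rot: [-0.046, 3.141, 0.001]
contact_force: [-0.4, 1.0, 1.9]
finger_gap: 0.0136
grasp_force: 45.0
t 39.83 p [0.4919 0.0903 0.0649] F [-0.4  1.   1.9] gap 0.0136 g 45.0 q [ 0.04  0.31  1.9   0.    0.93 -1.56]
```

Gripped the bar (14 mm). Turning clockwise.

```bash
python3 -m handwheel '0 0 0 0 0 0 9;0 0 0 0 0 0 18;0 0 0 0 0 0 27;0 0 0 0 0 0 36;0 0 0 0 0 0 45;0 0 0 0 0 0 54;0 0 0 0 0 0 63;0 0 0 0 0 0 70;0 0 0 0 0 0 73;0 0 0 0 0 0 73;0 0 0 0 0 0 73;0 0 0 0 0 0 73' 45; python3 -c "
from h import *
s=state();st();print(s['moment'],s['tcp_rot']);go(.49,.09,.2,20)"
```

```text
clock: 41.38
tcp_pos: [0.4917, 0.09, 0.0649]
tcp_rot: [1.83, 2.553, -0.0]
contact_force: [-1.6, 2.3, 4.2]
finger_gap: 0.0136
grasp_force: 45.2
t 41.38 p [0.4917 0.09   0.0649] F [-1.6  2.3  4.2] gap 0.0136 g 45.2 q [ 0.04  0.31  1.9  -0.    0.93 -0.29]
[0.19786846 0.19145172 0.53417739] [ 1.83006377e+00  2.55342998e+00 -3.87394342e-04]
shift cm [  0.05  -0.16 -13.51] turn [-0.   0.  -1.3] q6 -0.29 yaw now 18.7 t 41.4
```

```bash
python3 -m handwheel '0 0 0 0 0 0 71.6;0.4 0 0 0 0 0 0;0.4 0 0 0 0 0 0;0.4 0 0 0 0 0 0;0.4 0 0 -4 0 0 0;0.4 0 0 -9 0 0 0;0.4 0 0 -15 0 0 0;0.4 -3 -10 -18 0 0 0;0.4 -3 -10 -18 0 0 0'; python3 -c "
from h import *
st()"
```

```text
clock: 42.5
tcp_pos: [0.4056, 0.0288, 0.2458]
tcp_rot: [1.832, 2.55, 0.0]
contact_force: [0.1, -0.8, -0.8]
finger_gap: 0.0374
grasp_force: 0.0
t 42.5 p [0.4056 0.0288 0.2458] F [ 0.1 -0.8 -0.8] gap 0.0374 g 0.0 q [-0.1   0.    1.78 -0.    1.35 -0.42]
```

```bash
python3 -m handwheel '0.4 -6 -5 -6 0 0 0;0.4 -10 -10 -8 0 0 0;0.4 -10 -14 -8 0 0 0;0.4 -10 -14 -8 0 0 0;0.4 -10 -14 -8 0 0 0'
python3 - <<'E'
from h import *
st();im,cam=snap("top","pics/t15.png");w,_=snap("wrist","pics/w15.png")
a=cv2.resize(im[90:250,130:390],(780,480),interpolation=cv2.INTER_CUBIC);cv2.imwrite("pics/t15b.png",a)
E
```

```text
clock: 43.12
tcp_pos: [0.3062, -0.11, 0.3247]
tcp_rot: [1.835, 2.549, 0.002]
contact_force: [0.2, 1.0, 0.3]
finger_gap: 0.0376
grasp_force: 0.0
t 43.12 p [ 0.3062 -0.11    0.3247] F [0.2 1.  0.3] gap 0.0376 g 0.0 q [-0.56 -0.17  1.74  0.    1.57 -0.88]
```

View pics/t15b.png

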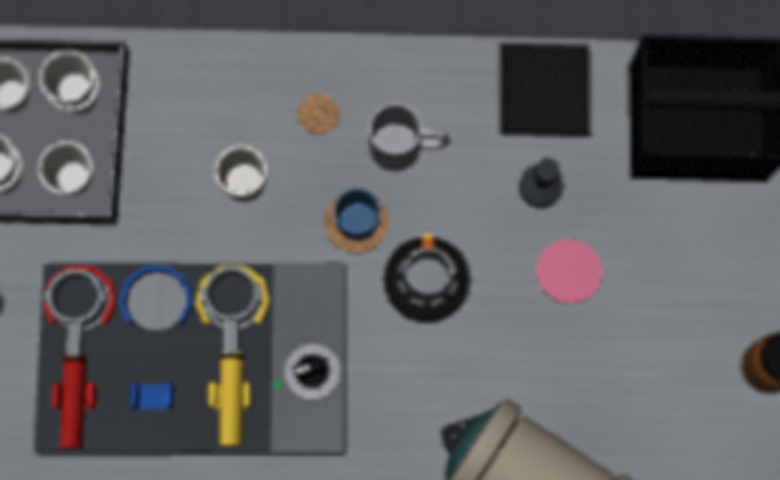

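The top view shows both portafilters in their collars and between the posts. The knob's white line at (303,371) points at the green dot at (277,384), the tab is at the mark at (427,241), and the blue cup is on the coaster at (357,220). Handing in.

```bash
python3 -c "
from workcell import env
print(env.close_job())"
```

```text
the job is handed in; nothing more can be done
None
```

The coffee bar is set and handed in: the blue cup is on the coaster about 2 mm off centre, the dosing cup is in its stand with its tab at the mark, the red and yellow portafilters are seated (no blue one was there), and the knob is on at the green dot; while letting go of the knob I typed one wrong row that briefly over-turned it against its stop, and the last picture shows nothing displaced.

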